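Put away the cutting punches and the mallet

TASK

Clear the paper-cutting bench: tip the three steel punches out of the red scoop tray through the slot of the blue chest, without the gripper touching the punches (their tips are sharp), then leave the empty tray standing flat on the bench. Also take the mallet off its leaning rest and hang it handle-down in the steel ring holder, its head resting on the ring. Leave the glue bottle, the ink jar and the sharpening stone where they stand.

Things in the scene. Friction and masses are not known exactly. Their poses are not given: they have to be found in the camera images.
- chest: fixed blue box 110 (x) x 190 (y) x 75 mm high, wooden top, clear pane on +x side; origin under its centre, z up. Mid-top through slot: chest x -13 to 13, y -73 to 73 mm. A yellow guide board (x -21 to -13, 170 mm long, top 100 mm above the bench) stands along the slot's -x edge: tip parts in from the +x side, towards -x, against it. Inside empty, 61 mm deep
- slot (a point): centre of the slot's mouth, level with the chest's top (75 mm above the bench); axes as the chest
- tray: loose red scoop tray 72 (x) x 136 (y) x 90 mm, 0.19-0.33 kg; origin on its underside, z up. Flat floor rises at 15 deg from x=30, z=6 to a lip without wall at x=-30, z=22 mm; 18 mm end walls at y=+-64 to 68. Tipped -x side down: punches roll out past 15 deg, 40-45 deg empties it. Under the floor, a foot bar at x -12 to 0
- tray_lip (a point): middle of the tray's pouring lip, at tray (-30, 0, 22) mm
- tray_grip (a point): point to grip at, tray (36, 0, 68) mm, inside the tray's handle: an upright black fin on its +x side, 12 mm thick (x 30 to 42), 60 mm wide (y +-30), top at z=90 mm; pinch it across its thickness, fingers closing along tray x
- mallet_rest: fixed dark wooden rest, foot 170 x 70 mm, origin under its centre. The mallet leans in it 40 deg from vertical, head up and towards the rest's -x; handle in an open V groove, its end on a stop at rest (60, 0, 30) mm; a 22 mm wide pad and leg under the head. The head's +-y sides and top end are free; draw the mallet out along its axis or upward
- mallet: loose round mallet, 170 mm long, 0.21 to 0.42 kg; origin at the end of the handle, z along its axis towards the head. Pale wooden handle 22 mm diameter, z 0 to 100 mm; black cylindrical head 50 mm diameter, z 100 to 170 mm.
- mallet_grip (a point): point on the mallet's axis inside the head to grip at, 145 mm from the handle's end (25 mm below the head's top)
- mallet_shoulder (a point): centre of the head's underside, 100 mm from the handle's end
- ring_holder: fixed steel stand, foot 110 x 80 mm (x -45 to 65); origin under the ring's centre, z up. A ring of 52 mm outer and 34 mm inner diameter, 10 mm thick, its top 125 mm above the bench, carried by a post at x=+42 mm no higher than the ring; free below down to 10 mm above the bench.
- ring_top (a point): centre of the ring's top face, 125 mm above the bench
- glue: bystander: white round bottle, 56 mm diameter, 130 mm high, orange cap; origin under its centre
- ink_jar: bystander: amber round jar, 64 mm diameter, 80 mm high; origin under its centre
- sharpening_stone: bystander: grey block 40 (x) x 100 (y) x 25 mm lying flat; origin under its centre
- punch0: loose steel punch with orange band, a round rod 12 mm in diameter and 120 mm long, 70 g; origin at its middle, x along its length. It starts lying in the tray along the tray's y, at tray x=24 mm, and rolls freely
- punch1: loose steel punch with green band, a round rod 12 mm in diameter and 120 mm long, 70 g; origin at its middle, x along its length. It starts lying in the tray along the tray's y, at tray x=12 mm, and rolls freely
- punch2: loose steel punch with white band, a round rod 12 mm in diameter and 120 mm long, 70 g; origin at its middle, x along its length. It starts lying in the tray along the tray's y, at tray x=1 mm, and rolls freely

How it is judged (in metres and radians):
At the end, for the whole second after the job is handed in: Punches at rest inside the chest, centres under 55 mm high; tray at rest on the bench, within 0.1 rad of upright, underside under 8 mm; mallet at rest, within 0.12 rad of upright, within 10 mm of the ring centre, head underside within 5 mm of the ring top (x of punch0 in the frame of chest between -0.05 and 0.05 m and y of punch0 in the frame of chest between -0.09 and 0.09 m and z of punch0 in the frame of chest between 0 and 0.055 m and linear speed of each of punch0, punch1, punch2 below 0.05 m/s and x of punch1 in the frame of chest between -0.05 and 0.05 m and y of punch1 in the frame of chest between -0.09 and 0.09 m and z of punch1 in the frame of chest between 0 and 0.055 m and x of punch2 in the frame of chest between -0.05 and 0.05 m and y of punch2 in the frame of chest between -0.09 and 0.09 m and z of punch2 in the frame of chest between 0 and 0.055 m and angle between tray's own z axis and vertical below 0.1 rad and height (world z) of tray below 0.008 m and linear speed of each of tray, mallet below 0.03 m/s and angle between mallet's own z axis and vertical below 0.12 rad and horizontal distance between mallet_shoulder and ring_top below 0.01 m and z of mallet_shoulder in the frame of ring_top between -0.005 and 0.005 m); the robot touches nothing.
It fails at once if the gripper touches a punch (contact force between the fingers and punch0 above 0.5 N or contact force between the fingers and punch1 above 0.5 N or contact force between the fingers and punch2 above 0.5 N).
It fails at once if the glue bottle, ink jar or sharpening stone is moved by more than 20 mm or tipped (distance of any of glue, ink_jar, sharpening_stone from where it was at the start of the episode above 0.02 m or angle between any of glue, ink_jar, sharpening_stone's own z axis and vertical above 0.3 rad).
It also fails if it takes over 69 s, if anything falls off the work surface, if the arm or the gripper's body presses on something with over 40 N, if the wrist force passes 120 N, or if a joint passes its speed limit or range.

ROBOT

A 6-joint arm with a two-finger parallel gripper is mounted at the origin on the work surface. World frame = base frame: x ahead of the robot, y to its left, z up, the work surface at z = 0. Lengths are in m, angles in degrees, forces in N, time in s.
With the tool pointing down it reaches from about 0.25 to 0.725 m from the base axis. Payload 9.7 kg.
Tool frame: the origin (TCP) lies midway between the tips of the shut fingers; the grasp point (between the pads) lies 19 mm behind it (bot.pinch_z is the distance from the TCP to the grasp point, in m); z points along the fingers, y is the line along which they close (so a half turn about z gives the same grasp; the last joint's range is limited). The gripper opens to 85 mm and grips with 20 to 120 N. Pads are 22 mm wide; open, the fingers measure 114 mm over their backs; the gripper's body (76 mm by 85 mm) begins 54 mm behind the grasp point. The pads swing forward as they close: fully open they stand 13 mm farther back than shut.
Start: joints at [-71.562, 4.979, 10.078, 95.1, 0, 90], TCP at [0.174, -0.522, 0.231] pointing down, gripper open.
Joint ranges: [-179.16, 179.16], [-48.56, 103.87], [-65.8, 70.77], [-126.05, 130.52], [-82.76, 87.17], [-180, 180]. Speed limits (degrees/s): [127.2, 127.2, 147.25, 180, 180, 180].

INTERFACE

Orientations are given as [roll, pitch, yaw] about the fixed x, y, z axes, in that order (R = Rz(yaw) Ry(pitch) Rx(roll)).
In Python, from workcell import sensors, camera, camera_params, ticket, bot gives the robot as it stands.
- The arm moves only by the shell command python3 -m jog 'ROWS' [FORCE]. ROWS is JSON, a list that holds one entry, the list of rows, each a list of 5 numbers: the shift along the world's x, y, z in units of 50 mm (1.0 is 50 mm), then the turn about the world's z in units of 5 degrees (1.0 is 5 degrees), then the opening, from 0 (shut) to 1 (fully open). In form: [[[tx, ty, tz, yaw, grip], ...]]. A call has 1 to 8 rows; each row shifts and turns the commanded pose from where the row before left it; what a row does not reach is not made up. A row lasts 1/10 s, in which the tool goes at most 50 mm and 8.59 degrees, less where a joint would pass 70% of its speed; a pose out of reach is approached as far as the arm can. A call is refused whole if a number of a shift passes 1 or a number of a turn 1, either way. A call with a gripper value outside its range is refused whole. The fingers move at their own pace and stop on an object; FORCE is the grip in N (left out, the last holds). Time passes only in rows, so rows that do not move let the fingers close. It gives the time, the measured TCP pose, the force, the opening and the grip force at its end, in the units of the state.
- sensors.get_obs(): the state, without advancing time (a new reading comes with each control period).
- camera(name): name is "side" or "top" or "wrist"; returns the picture (420x560x3 uint8, blue, green, red); there is no depth.
- camera_params(name): a dict with "fx", "fy", "cx", "cy" (pixels), "T" (4x4, takes a point from camera to world coordinates); the wrist camera has in their place "tool_from_camera" (4x4, takes a point from camera to tool coordinates, whose origin is the TCP and whose axes are the flange's). Camera axes: x right, y down, z forward; pixel columns grow to the right and rows downward; lengths in m; the calibration is good to about 2 mm. A picture is of the moment at which its call begins: read the wrist's pose just before it. camera_params takes no time and is no camera call.
- ticket.job_done(): hands the job in; it is judged then, once.
The state is a dict: "time": time; "q": joint angles; "qd": joint speeds; "joint_efforts": joint torques, N m; "ee_pos": TCP position; "tcp_rot": TCP orientation; "wrist_force": force on the tool from outside, world axes, zero at the start; "torque": the same for the moment, N m; "opening": finger opening in m; "grasp_force": force on a finger pad.
Only numpy, scipy, OpenCV 4.12 (cv2) and the standard library are available. Lean on these libraries where they do the work, as an engineer would, in place of code of your own. Each camera call takes 0.05 s, during which the arm holds its last target. There are 200 camera calls.

## Working session

There is one attempt and no reset: what is moved stays moved. The work goes in short steps, Python scripts to look and compute and a shell command to move; the robot and the scene stay as the last step left them, time stands still between calls to the robot, and variables do not carry over. Pictures are saved under pics/ and viewed, at most 10 in all, crops included, and the job is handed in when it is done.

```bash
mkdir -p pics
cat > h.py <<'E'
import numpy as np, cv2
from workcell import sensors, camera, camera_params, bot
from scipy.spatial.transform import Rotation as R
def wristT():
    o=sensors.get_obs(); T=np.eye(4); T[:3,:3]=R.from_euler('xyz',o['tcp_rot'],degrees=True).as_matrix(); T[:3,3]=o['ee_pos']
    return T@np.array(camera_params('wrist')['tool_from_camera'])
def shot(n,f):
    T=wristT() if n=='wrist' else np.array(camera_params(n)['T']); im=camera(n); cv2.imwrite('pics/'+f+'.png',im); np.save('pics/'+f+'.npy',T); return im,T
def px2w(f,n,uv,z):
    p=camera_params(n); T=np.load('pics/'+f+'.npy'); d=T[:3,:3]@np.array([(uv[0]-p['cx'])/p['fx'],(uv[1]-p['cy'])/p['fy'],1]); c=T[:3,3]
    return c+d*(z-c[2])/d[2]
def w2px(f,n,X):
    p=camera_params(n); T=np.linalg.inv(np.load('pics/'+f+'.npy')); c=T[:3,:3]@np.array(X)+T[:3,3]
    return np.array([p['fx']*c[0]/c[2]+p['cx'],p['fy']*c[1]/c[2]+p['cy']])
E
python3 - <<'E'
from h import *
print(sensors.get_obs())
shot('top','top0'); shot('side','side0')
for n in('top','side'): print(camera_params(n))
E
```

```text
{'time': 0.0, 'q': array([-7.15616283e+01,  5.01094345e+00,  1.00344528e+01,  9.50987026e+01,
       -1.32241007e-03,  8.99993265e+01]), 'qd': array([ 0.00798409,  0.01660418,  0.07229501, -0.0100245 , -0.01215095,
       -0.02531702]), 'joint_efforts': array([-4.04311795e-04, -5.20390284e+01,  4.64799392e+01,  1.63260510e-02,
       -1.04722099e-04,  2.57082070e-05]), 'ee_pos': array([ 0.17387961, -0.52155576,  0.23058455]), 'tcp_rot': array([-1.79924807e+02,  1.32152504e-03,  1.84390470e+01]), 'wrist_force': array([-0.82470925, -0.53885971,  0.30940151]), 'torque': array([ 0.07074053, -0.01250324,  0.02915583]), 'grasp_force': 0.0, 'opening': 0.08568580592940932}
{'fx': 480.39921309844334, 'fy': 480.39921309844334, 'cx': 275.4191658749643, 'cy': 211.14496656887303, 'T': array([[-0.00310107, -0.99034902,  0.13856115,  0.34666953],
       [-0.99999234,  0.00340186,  0.00193405, -0.01852274],
       [-0.00238675, -0.13855409, -0.99035199,  1.46502411],
       [ 0.        ,  0.        ,  0.        ,  1.        ]])}
{'fx': 417.36660205809676, 'fy': 417.36660205809676, 'cx': 281.1146729313394, 'cy': 207.50953669217935, 'T': array([[-0.70926835, -0.55430657,  0.43552569,  0.13155548],
       [-0.70493533,  0.55583311, -0.44058566,  0.42694782],
       [ 0.00213993, -0.61951091, -0.78498513,  0.86435345],
       [ 0.        ,  0.        ,  0.        ,  1.        ]])}
```

View pics/top0.png

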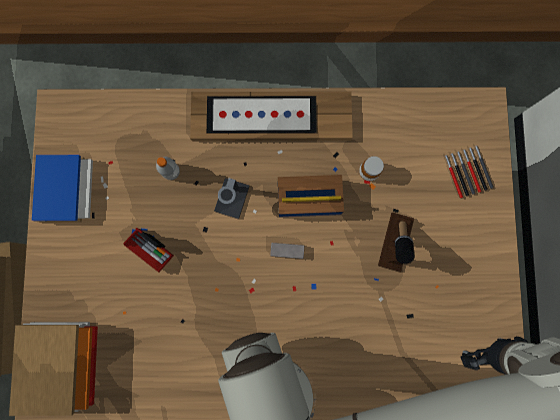

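View pics/side0.png

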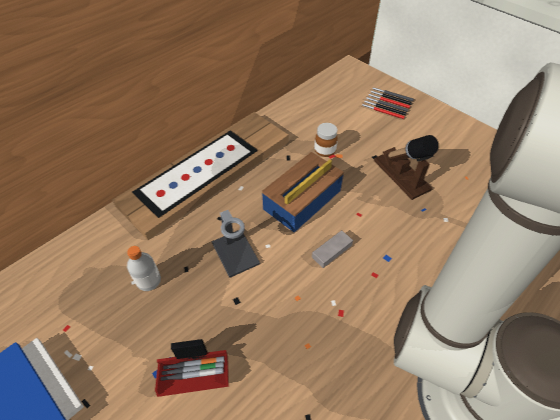

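Run:
```python
from h import *
for n,uv,z in [('chestTL',(278,178),.075),('chestTR',(341,177),.075),('chestBR',(342,207),.075),('chestBL',(278,208),.075),('trayL',(125,238),.03),('trayhandle',(152,238),.08),('trayBot',(160,270),.02),('ring',(227,196),.125),('mallethead',(404,250),.15),('handle end',(404,222),.03),('restTL',(390,212),.015),('restTR',(413,215),.015),('restBR',(404,271),.015),('restBL',(379,266),.015),('glue',(168,172),.0),('ink',(373,165),.08),('stone',(288,250),.025)]:
    print(n,px2w('top0','top',uv,z).round(3))
print(np.round(camera_params('wrist')['tool_from_camera'],3),camera_params('wrist')['fx'],bot.pinch_z)
im=cv2.imread('pics/top0.png'); a=cv2.resize(im[135:285,110:270],None,fx=5,fy=4*1.25/1,interpolation=cv2.INTER_CUBIC)[:600]
b=cv2.resize(im[150:280,265:425],None,fx=5,fy=5,interpolation=cv2.INTER_CUBIC)[:600]
cv2.imwrite('pics/ca.png',a[100:]);cv2.imwrite('pics/cb.png',b)
```

```text
chestTL [ 0.64  -0.024  0.075]
chestTR [ 0.642 -0.21   0.075]
chestBR [ 0.553 -0.211  0.075]
chestBL [ 0.55  -0.023  0.075]
trayL [0.468 0.435 0.03 ]
trayhandle [0.463 0.341 0.08 ]
trayBot [0.372 0.33  0.02 ]
ring [0.578 0.121 0.125]
mallethead [ 0.422 -0.367  0.15 ]
handle end [ 0.513 -0.402  0.03 ]
restTL [ 0.546 -0.365  0.015]
restTR [ 0.536 -0.434  0.015]
restBR [ 0.367 -0.4    0.015]
restBL [ 0.382 -0.326  0.015]
glue [0.676 0.319 0.   ]
ink [ 0.677 -0.304  0.08 ]
stone [ 0.431 -0.053  0.025]
[[-0.001 -0.964 -0.266  0.067]
 [ 1.    -0.001 -0.001  0.001]
 [ 0.001 -0.266  0.964 -0.142]
 [ 0.     0.     0.     1.   ]] 314.05118746118285 0.0187
```

View pics/cb.png

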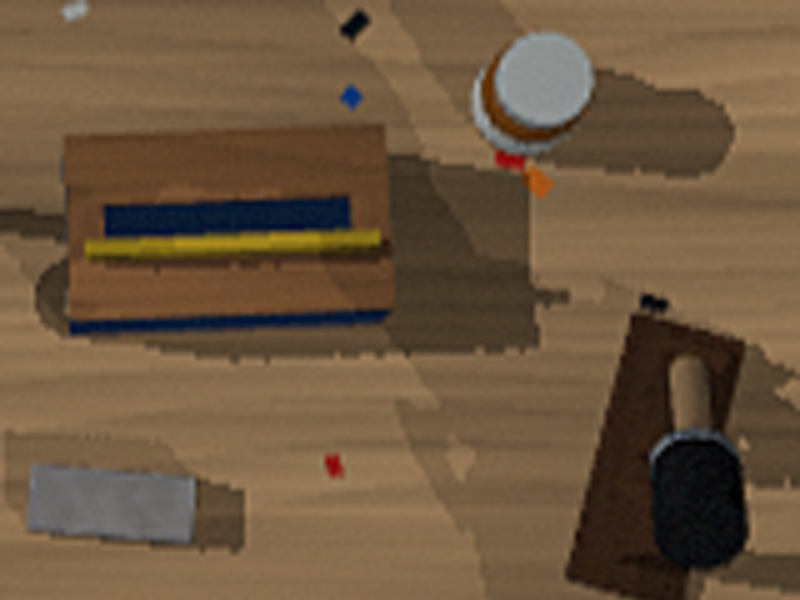

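```bash
python3 -m jog '[[[0.64,0.37,0.18,-0.77,1],[0.64,0.37,0.18,-0.77,1],[0.64,0.37,0.18,-0.77,1],[0.64,0.37,0.18,-0.77,1],[0.64,0.37,0.18,-0.77,1],[0.64,0.37,0.18,-0.77,1],[0.64,0.37,0.18,-0.77,1],[0.64,0.37,0.18,-0.77,1]]]'; python3 -m jog '[[[0,0,0,0,1],[0,0,0,0,1]]]'
python3 - <<'E'
from h import *
im,T=shot('wrist','w1')
E
```

```text
time: 0.9
ee_pos: [0.4311, -0.3728, 0.3033]
tcp_rot: [-180.0, 0.0, -12.5]
wrist_force: [-0.8, -1.4, 0.7]
opening: 0.0854
grasp_force: 0.0
time: 1.1
ee_pos: [0.4304, -0.3734, 0.3028]
tcp_rot: [-180.0, 0.0, -12.2]
wrist_force: [-0.4, 0.3, -0.5]
opening: 0.0853
grasp_force: 0.0
```

View pics/w1.png

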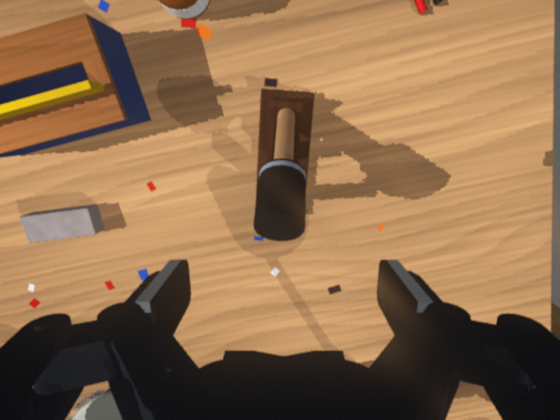

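Run:
```python
from h import *
for uv,z in [((288,91),.015),((286,113),.035),((280,215),.141),((287,170),.015)]: print(uv,px2w('w1','wrist',uv,z).round(4))
# fit stop position & yaw to head centre line pixels
from scipy.optimize import least_squares
def pts(p):
    e=np.array([p[0],p[1],p[2]]);y=p[3]; a=np.array([-np.sin(np.radians(40))*np.cos(y),-np.sin(np.radians(40))*np.sin(y),np.cos(np.radians(40))])
    return [e+a*k for k in(0,.1,.145,.17)]
p=np.array([.517,-.394,.03,np.radians(-12.5)])
for X in pts(p): print(X.round(3),w2px('w1','wrist',X).round(1))
```

```text
(288, 91) [ 0.5347 -0.4028  0.015 ]
(286, 113) [ 0.5082 -0.3944  0.035 ]
(280, 215) [ 0.4103 -0.3663  0.141 ]
(287, 170) [ 0.4355 -0.3803  0.015 ]
[ 0.517 -0.394  0.03 ] [284.2 106. ]
[ 0.454 -0.38   0.107] [284.1 165.1]
[ 0.426 -0.374  0.141] [284.  198.7]
[ 0.41 -0.37  0.16] [283.9 219.8]
```

```bash
python3 -m jog '[[[-0.02,0.02,-0.92,-0.12,1],[-0.02,0.01,-0.92,-0.12,1],[-0.02,0.01,-0.92,-0.12,1],[-0.03,0.01,-0.92,-0.12,1],[0,0,0,0,1]]]'; python3 -m jog '[[[0,0,0,0,0.2],[0,0,0,0,0.2],[0,0,0,0,0.2],[0,0,0,0,0.2],[0,0,0,0,0.2],[0,0,0,0,0.2]]]' 60
python3 - <<'E'
from h import *
c=[px2w('top0','top',(265+u/5,150+v/5),.075) for u,v in [(65,137),(384,125),(393,310),(70,318)]]
for x in c: print(x.round(4))
print('c',np.mean(c,0).round(4))
for a,b in [(0,1),(3,2),(3,0),(2,1)]: d=c[b]-c[a]; print(np.degrees(np.arctan2(d[1],d[0])).round(1), np.linalg.norm(d).round(3))
for u,v in [(85,250),(380,238)]: print('board',px2w('top0','top',(265+u/5,150+v/5),.1).round(4))
for u,v in [(105,205),(350,197)]: print('slot +x edge',px2w('top0','top',(265+u/5,150+v/5),.075).round(4))
E
```

```text
time: 1.65
ee_pos: [0.4212, -0.3693, 0.1123]
tcp_rot: [-179.7, 0.6, -14.8]
wrist_force: [-0.1, -0.6, -0.7]
opening: 0.0855
grasp_force: 0.0
time: 2.25
ee_pos: [0.4271, -0.3712, 0.1235]
tcp_rot: [-180.0, -0.3, -14.7]
wrist_force: [-0.6, 9.0, 9.2]
opening: 0.0479
grasp_force: 61.3
[ 0.6417 -0.0237  0.075 ]
[ 0.6482 -0.2121  0.075 ]
[ 0.5379 -0.2149  0.075 ]
[ 0.5339 -0.0262  0.075 ]
c [ 0.5904 -0.1192  0.075 ]
-88.0 0.188
-88.8 0.189
1.3 0.108
1.5 0.11
board [ 0.57   -0.0349  0.1   ]
board [ 0.5764 -0.2048  0.1   ]
slot +x edge [ 0.6008 -0.0471  0.075 ]
slot +x edge [ 0.6051 -0.1911  0.075 ]
```

```bash
python3 -m jog '[[[-0.3,0.08,0.38,0,0.2],[-0.3,0.08,0.38,0,0.2],[0,0,0.8,0,0.2],[0,0,0.8,0,0.2],[0,0,0,0,0.2]]]'
python3 - <<'E'
from h import *
im,T=shot('side','s2'); cv2.imwrite('pics/s2c.png',cv2.resize(im[60:260,330:530],None,fx=2.5,fy=2.5))
E
```

```text
time: 2.75
ee_pos: [0.3969, -0.3647, 0.2454]
tcp_rot: [179.7, -0.6, -14.8]
wrist_force: [-0.1, -0.5, -1.8]
opening: 0.0482
grasp_force: 63.6
```

View pics/s2c.png

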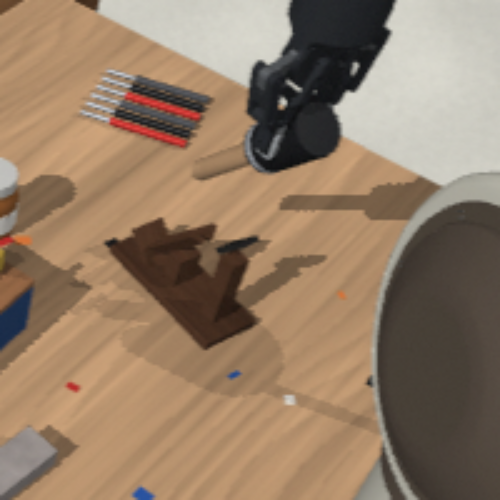

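Run:
```python
from h import *
g=np.array([.3969,-.3647,.267]);y=np.radians(-14.8)
for t in (30,40,50,60,70,80):
    s,c=np.sin(np.radians(t)),np.cos(np.radians(t)); a=np.array([s*np.cos(y),s*np.sin(y),-c])
    print(t,[((w2px('s2','side',g+a*k)-[330,60])*2.5).round(0) for k in (-.025,.045,.145)])
```

```text
30 [array([308., 114.]), array([260., 146.]), array([201., 185.])]
40 [array([310., 119.]), array([256., 139.]), array([191., 163.])]
50 [array([311., 124.]), array([254., 131.]), array([183., 139.])]
60 [array([312., 128.]), array([252., 122.]), array([179., 115.])]
70 [array([312., 133.]), array([252., 114.]), array([177.,  90.])]
80 [array([311., 138.]), array([253., 106.]), array([178.,  66.])]
```

```bash
python3 -m jog '[[[0,0.8,0,0.66,0.2],[0,0.8,0,0.66,0.2],[0,0.8,0,0.66,0.2],[0,0.8,0,0.66,0.2],[0,0.8,0,0.66,0.2],[0.05,0,-1,0,0.2],[0.05,0,-1,0,0.2]]]';  python3 -m jog '[[[0.4,0,0,0,0.2],[0.4,0,0,0,0.2],[0.4,0,0,0,0.2],[0.4,0,0,0,0.2],[0.4,0,0,0,0.2],[0.4,0,0,0,0.2],[0,0,0,0,0.2]]]'
python3 - <<'E'
from h import *
im,T=shot('side','s3'); cv2.imwrite('pics/s3c.png',cv2.resize(im[60:260,250:450],None,fx=2.5,fy=2.5))
E
```

```text
time: 3.5
ee_pos: [0.4017, -0.1625, 0.1375]
tcp_rot: [179.9, -0.2, 1.9]
wrist_force: [1.0, -0.9, -3.6]
opening: 0.0477
grasp_force: 63.7
time: 4.2
ee_pos: [0.5217, -0.1632, 0.1366]
tcp_rot: [-180.0, 0.0, 1.8]
wrist_force: [-0.4, -0.4, -2.0]
opening: 0.0469
grasp_force: 61.5
```

View pics/s3c.png

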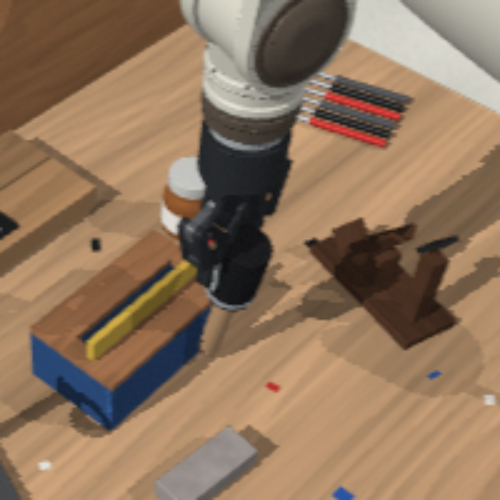

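Run:
```python
from h import *
g=np.array([.5217,-.163,.159]);y=np.radians(1.8)
for t in (-10,0,10,20):
    s,c=np.sin(np.radians(t)),np.cos(np.radians(t)); a=np.array([s*np.cos(y),s*np.sin(y),-c])
    print(t,[((w2px('s3','side',g+a*k)-[250,60])*2.5).round(0) for k in (-.025,.045,.145)])
# ring circle from top0/side0
im=cv2.imread('pics/top0.png'); cv2.imwrite('pics/r.png',np.hstack([cv2.resize(im[170:220,205:255],None,fx=8,fy=8,interpolation=cv2.INTER_CUBIC),cv2.resize(cv2.imread('pics/side0.png')[200:250,207:257],None,fx=8,fy=8,interpolation=cv2.INTER_CUBIC)]))
```

```text
-10 [array([223., 234.]), array([225., 291.]), array([228., 364.])]
0 [array([227., 236.]), array([219., 288.]), array([208., 352.])]
10 [array([231., 239.]), array([212., 283.]), array([190., 338.])]
20 [array([234., 242.]), array([207., 278.]), array([173., 322.])]
```

View pics/r.png

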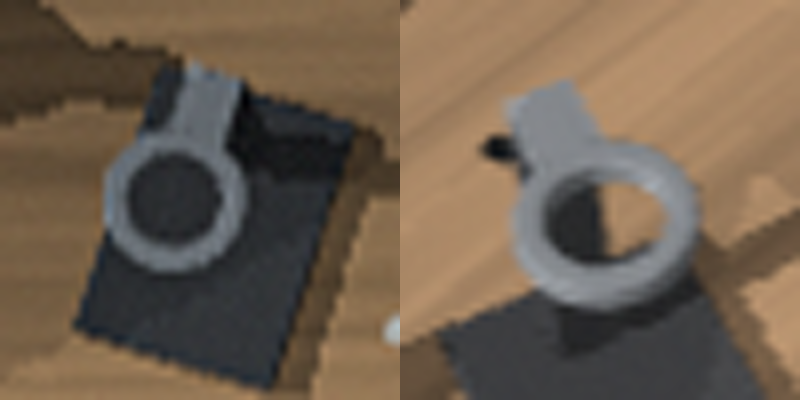

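Run:
```python
from h import *
print(px2w('top0','top',(226.4,194.3),.125), px2w('side0','side',(232.3,226.4),.125))
print(px2w('top0','top',(226.4,194.3),.123), px2w('side0','side',(232.3,226.4),.120))
```

```text
[0.58278534 0.12272535 0.125     ] [0.58010146 0.12423392 0.125     ]
[0.58313775 0.12293617 0.123     ] [0.58313483 0.12218676 0.12      ]
```

```bash
python3 -m jog '[[[-0.2,0,0.2,0,0.2],[0,0,0.8,0,0.2],[0,0,0.8,0,0.2],[0,0,0.8,0,0.2],[0,0,0.66,0,0.2],[0.2,0.7,0,0,0.2],[0.2,0.8,0,0,0.2],[0.2,0.8,0,0,0.2]]]';  python3 -m jog '[[[0.2,0.8,0,0,0.2],[0.2,0.8,0,0,0.2],[0.2,0.8,0,0,0.2],[0.2,0.8,0,0,0.2],[0,0.23,0,0,0.2],[0,0,0,0,0.2],[0,0,-0.7,0,0.2],[0,0,0,0,0.2]]]'
python3 - <<'E'
from h import *
im,T=shot('side','s4'); cv2.imwrite('pics/s4c.png',cv2.resize(im[120:270,160:310],None,fx=4,fy=4,interpolation=cv2.INTER_CUBIC))
E
```

```text
time: 5.05
ee_pos: [0.5392, -0.0477, 0.3021]
tcp_rot: [180.0, -0.1, 1.6]
wrist_force: [1.1, -1.2, -3.2]
opening: 0.0471
grasp_force: 62.2
time: 5.85
ee_pos: [0.5821, 0.0732, 0.2616]
tcp_rot: [-177.9, 0.4, 6.2]
wrist_force: [-0.1, 0.7, -3.2]
opening: 0.0469
grasp_force: 62.5
```

View pics/s4c.png

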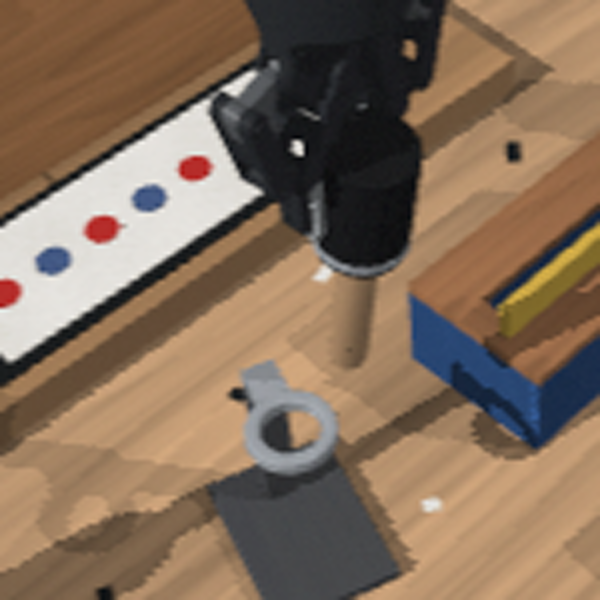

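```bash
python3 -m jog '[[[0,0,0,0,0.2],[0,0,0,0,0.2]]]'; python3 -c "
from h import *
o=sensors.get_obs(); print(o['q'].round(2),o['qd'].round(2))"
```

```text
time: 6.1
ee_pos: [0.5847, 0.0741, 0.2677]
tcp_rot: [-177.9, -0.1, 6.3]
wrist_force: [0.4, -0.6, -3.1]
opening: 0.047
grasp_force: 62.5
[  6.21  11.45  21.39  99.8    2.1  179.94] [ 0.26  0.35  0.07 -0.36  0.09  0.04]
```

```bash
python3 -m jog '[[[0,0,0.3,1,0.2],[0,0,0,1,0.2],[0,0,0,1,0.2],[0,0,0,1,0.2],[0,0,0,0,0.2],[0,0,0,0,0.2]]]'; python3 -c "
from h import *
o=sensors.get_obs(); print(o['q'].round(2),o['qd'].round(2))"
```

```text
time: 6.7
ee_pos: [0.5846, 0.0744, 0.2814]
tcp_rot: [-177.9, -0.0, 26.2]
wrist_force: [-0.1, 0.9, -2.9]
opening: 0.047
grasp_force: 62.5
[  6.3   12.88  24.62 102.4    1.97 160.14] [ 0.02 -0.   -0.58 -0.16 -0.05  0.2 ]
```

```bash
python3 -m jog '[[[0,0.45,0,0,0.2],[0,0.45,0,0,0.2],[0,0,-0.1,0,0.2],[0,0,0,0,0.2]]]'
python3 - <<'E'
from h import *
im,T=shot('side','s5'); cv2.imwrite('pics/s5c.png',cv2.resize(im[150:250,190:290],None,fx=5,fy=5,interpolation=cv2.INTER_CUBIC))
E
```

```text
time: 7.1
ee_pos: [0.5843, 0.1197, 0.275]
tcp_rot: [-177.9, 0.1, 26.3]
wrist_force: [1.0, -0.6, -2.1]
opening: 0.047
grasp_force: 62.5
```

View pics/s5c.png

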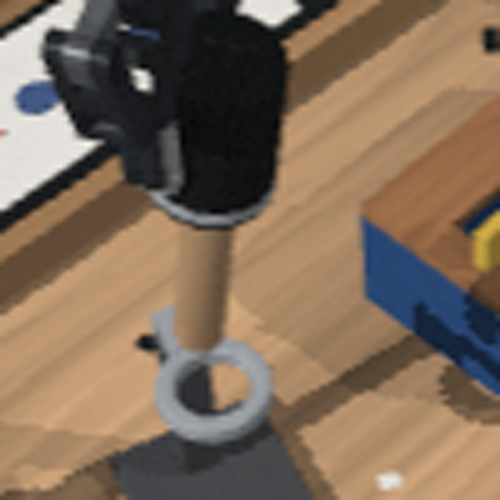

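Run:
```python
from h import *
f=lambda X:((w2px('s5','side',X)-[190,150])*5).round(0)
o=np.array([.5843,.1197,.275]);Rm=R.from_euler('xyz',[-177.9,.1,26.3],degrees=True).as_matrix()
g=o+Rm@[0,0,-.022]
for t in (-4,-2,0,2,4):
    a=Rm@[np.sin(np.radians(t)),0,np.cos(np.radians(t))]
    print(t,(g+a*.145).round(4),f(g+a*.045),f(g+a*.145))
for z in(.125,.15): print(z,f([.5815,.1235,z]))
```

```text
-4 [0.573  0.1192 0.1525] [191. 182.] [226. 347.]
-2 [0.5776 0.1214 0.1522] [187. 181.] [215. 344.]
0 [0.5821 0.1236 0.1521] [183. 180.] [204. 341.]
2 [0.5866 0.1259 0.1522] [179. 179.] [193. 338.]
4 [0.5912 0.1281 0.1524] [176. 178.] [182. 335.]
0.125 [211. 379.]
0.15 [205. 345.]
```

Run:
```python
from h import *
im,T=shot('wrist','w5'); print(w2px('w5','wrist',[.5815,.1235,.125]),w2px('w5','wrist',[.582,.1236,.152]))
im2=cv2.resize(im[100:350,130:430],None,fx=2.6,fy=2.4,interpolation=cv2.INTER_CUBIC)
cv2.imwrite('pics/w5c.png',im2)
```

```text
[283.26691674 197.21422682] [282.2588307  203.62516209]
```

View pics/w5c.png

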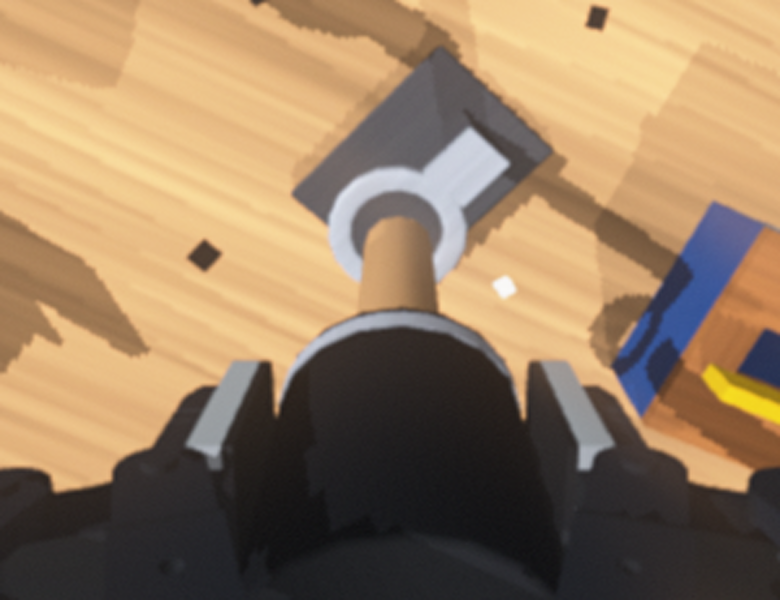

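```bash
python3 -m jog '[[[0,0,-0.3,0,0.2],[0,0,-0.3,0,0.2],[0,0,-0.3,0,0.2],[0,0,-0.3,0,0.2],[0,0,0,0,0.2]]]' 35
```

```text
time: 7.7
ee_pos: [0.5837, 0.1186, 0.2136]
tcp_rot: [-177.9, 0.2, 26.2]
wrist_force: [0.3, -0.2, -2.9]
opening: 0.0467
grasp_force: 62.5
```

```bash
python3 -m jog '[[[0,0,-0.3,0,0.2],[0,0,-0.3,0,0.2],[0,0,-0.3,0,0.2],[0,0,0,0,0.2]]]' 35
```

```text
time: 8.1
ee_pos: [0.5846, 0.1197, 0.1697]
tcp_rot: [-177.8, 0.0, 26.3]
wrist_force: [1.8, 3.3, -4.7]
opening: 0.0468
grasp_force: 61.9
```

```bash
python3 -m jog '[[[0,0,-0.2,0,0.2],[0,0,-0.12,0,0.2],[0,0,-0.05,0,0.2],[0,0,0,0,0.2]]]';python3 -m jog '[[[0,0,-0.06,0,0.2],[0,0,0,0,0.2]]]'
```

```text
time: 8.5
ee_pos: [0.5861, 0.1209, 0.154]
tcp_rot: [-177.8, -0.3, 26.3]
wrist_force: [4.5, 8.6, 0.7]
opening: 0.0469
grasp_force: 62.0
time: 8.7
ee_pos: [0.5864, 0.1211, 0.1513]
tcp_rot: [-177.8, -0.4, 26.3]
wrist_force: [5.8, 9.2, 1.4]
opening: 0.0468
grasp_force: 62.1
```

```bash
python3 -m jog '[[[0.05,0.09,0,0,0.2],[0,0,0,0,0.2]]]';python3 -m jog '[[[0,0,-0.06,0,0.2],[0,0,0,0,0.2]]]'
```

```text
time: 8.9
ee_pos: [0.5871, 0.124, 0.1493]
tcp_rot: [-177.9, 0.0, 26.3]
wrist_force: [-0.2, 0.2, -2.8]
opening: 0.0466
grasp_force: 62.8
time: 9.1
ee_pos: [0.5872, 0.1238, 0.147]
tcp_rot: [-177.9, -0.1, 26.3]
wrist_force: [-1.0, 0.6, 4.6]
opening: 0.0467
grasp_force: 63.0
```

```bash
python3 -m jog '[[[0,0,0,0,0.8],[0,0,0,0,0.8],[0,0,0,0,1],[0,0,0,0,1],[0,0,0,0,1]]]'; python3 -m jog '[[[0,0,0.4,0,1],[0,0,0.8,0,1],[0,0,0.8,0,1],[-0.6,0,0.6,0,1],[-0.8,0,0.4,0,1],[-0.8,0,0.2,0,1],[0,0,0,0,1]]]'
python3 - <<'E'
from h import *
im,T=shot('side','s6')
f=lambda X:w2px('s6','side',X).round(1)
print(f([.5815,.1235,.195]),f([.5815,.1235,.125]))
hsv=cv2.cvtColor(im,cv2.COLOR_BGR2HSV)
# black head region
m=(im.max(2)<45).astype(np.uint8); 
c=f([.5815,.1235,.16]).astype(int); sub=m[c[1]-40:c[1]+40,c[0]-35:c[0]+35]
n,l,s,ce=cv2.connectedComponentsWithStats(sub); 
for i in range(1,n):
    if s[i,4]>40:
        print(s[i],ce[i]+c-[35,40]); 
for r in sub[::3]: print(''.join('#' if v else '.' for v in r))
# expected silhouette
import itertools
P=[f([.5815+.025*np.cos(a),.1235+.025*np.sin(a),z]) for a in np.linspace(0,6.28,40) for z in(.125,.195)]
print('exp',np.min(P,0),np.max(P,0), 'sub origin',c-[35,40])
E
```

```text
time: 9.6
ee_pos: [0.5868, 0.124, 0.1458]
tcp_rot: [-177.9, 0.0, 26.3]
wrist_force: [0.1, 0.1, -0.6]
opening: 0.0854
grasp_force: 0.0
time: 10.3
ee_pos: [0.474, 0.124, 0.3096]
tcp_rot: [-177.9, -0.2, 26.3]
wrist_force: [1.1, -0.5, 0.8]
opening: 0.0852
grasp_force: 0.0
[229.1 205.8] [232.1 225.8]
[ 0  0 24 17 70] [206.02857143 183.25714286]
[  26    0   44   57 1176] [240.75255102 206.2329932 ]
....................####.................................#####..######
...............#####.........................#..............##.......#
...........####..............................###........##.#######..##
.......#####.................................###........##############
..#####......................................##.#######.#..###..####..
##...........................................##########..######.###...
.............................................#########.############...
..............................................################...#....
..............................####################################....
...........................#####################..........####..
[... 566 characters left out ...]
........
.................................##############.......................
......................................................................
......................................................................
......................................................................
......................................................................
......................................................................
......................................................................
......................................................................
......................................................................
exp [216.8 196.5] [243.6 235.3] sub origin [195 176]
```

Run:
```python
from h import *
im=cv2.imread('pics/top0.png'); s=im[220:285,110:190]; h=cv2.cvtColor(s,cv2.COLOR_BGR2HSV)
m=(((h[...,0]<8)|(h[...,0]>172))&(h[...,1]>150)).astype(np.uint8); k=(s.max(2)<35)
for a,b in zip(m[::2],k[::2]): print(''.join('R' if x else '#' if y else '.' for x,y in zip(a,b)))
```

```text
................................................................................
................................................................................
................................................................................
................................................................................
..........................RR....................................................
..........................RRRRR.................................................
........................RRRR#.RR.#..............................................
.....................RRRR.RR...#########........................................
....................RRRRR..#.RR..##########.....................................
..................RRRR.#.RR....RR..###########..................................
................RRRRRRR....RR....##...##########................................
..............RRRRRRRRRRRR...#R..........##########.............................
..............RRRRRRRRRRRRR.....#...........######R###..........................
................RRRRRRRRRRRRRR................#
[... 872 characters left out ...]
................RRRRRRRRR...........................
..............................................RRRRR.............................
................................................................................
................................................................................
................................................................................
................................................................................
................................................................................
................................................................................
................................................................................
```

```bash
python3 -m jog '[[[0,0.18,0,1,1],[0,0.18,0,1,1],[0,0.18,0,1,1],[0,0.18,0,1,1],[0,0.18,0,1,1],[0,0.18,0,1,1],[0,0.18,0,1,1],[0,0.18,0,1,1]]]';python3 -m jog '[[[0,0.18,0,1,1],[0,0.18,0,1,1],[0,0.18,0,1,1],[0,0.18,0,1,1],[0,0.18,0,1,1],[0,0.18,0,1,1],[0,0.18,0,1,1],[0,0.18,0,1,1]]]';python3 -m jog '[[[0,0.18,0,1,1],[0,0.18,0,1,1],[0,0.18,0,1,1],[0,0.18,0,1,1],[0,0.18,0,1,1],[0,0.18,0,1,1],[0,0.18,0,1,1],[0,0,0,0,1]]]'
python3 - <<'E'
from h import *
print(sensors.get_obs()['q'].round(1))
im,T=shot('wrist','w7'); h=cv2.cvtColor(im,cv2.COLOR_BGR2HSV)
m=(((h[...,0]<8)|(h[...,0]>172))&(h[...,1]>150)).astype(np.uint8); k=(im.max(2)<40)
for a,b in zip(m[::10,::5],k[::10,::5]): print(''.join('R' if x else '#' if y else '.' for x,y in zip(a,b)))
print(px2w('top0','top',(153,240),.09))
E
```

```text
time: 11.15
ee_pos: [0.4777, 0.1964, 0.3048]
tcp_rot: [-177.8, 0.1, 66.5]
wrist_force: [0.6, 0.8, 0.4]
opening: 0.0856
grasp_force: 0.0
time: 11.95
ee_pos: [0.4777, 0.2685, 0.3047]
tcp_rot: [-177.8, 0.0, 106.5]
wrist_force: [-0.5, -0.3, -0.4]
opening: 0.0856
grasp_force: 0.0
time: 12.75
ee_pos: [0.4774, 0.332, 0.3043]
tcp_rot: [-177.8, -0.0, 141.4]
wrist_force: [-0.9, 0.5, 0.0]
opening: 0.0855
grasp_force: 0.0
[ 35.1  14.4  29.1 106.8  -0.6  73.7]
................................................................................................................
................................................................................................................
................................................................................................................
................................................................................................................
................................................................................................................
...................................................................................
[... 3432 characters left out ...]
#########################################################..............#######.#####################
################################################################################.########..#####################
#####################.######################################################################.###################
#################......#####################################################################......##############
################........###################################################################........#############
##############..........##################################################################..........############
[0.45670053 0.33549421 0.09      ]
```

Run:
```python
from h import *
im=cv2.imread('pics/w7.png'); h=cv2.cvtColor(im,cv2.COLOR_BGR2HSV)
m=(((h[...,0]<8)|(h[...,0]>172))&(h[...,1]>120)); m[300:]=0;m[:,:200]=0;m[:90]=0;m[:,380:]=0
ys,xs=np.nonzero(m); print(xs.min(),xs.max(),ys.min(),ys.max())
top=[(c,np.nonzero(m[:,c])[0].min()) for c in range(250,342,10)]; print(top)
cs=[(r,np.nonzero(m[r])[0].min(),np.nonzero(m[r])[0].max()) for r in range(108,210,8) if m[r].any()]; print(cs)
p=np.polyfit(*np.array(top).T,1); P=[px2w('w7','wrist',(c,np.polyval(p,c)),.020) for c in(250,340)]; d=P[0]-P[1]
print('lip y dir',np.degrees(np.arctan2(d[1],d[0])).round(2))
for z in(.02,.03): 
  a=px2w('w7','wrist',(cs[1][1],cs[1][0]),z);b=px2w('w7','wrist',(cs[1][2],cs[1][0]),z); print('ends',a.round(4),b.round(4),np.linalg.norm(a-b).round(4))
print('lip mid',px2w('w7','wrist',((cs[1][1]+cs[1][2])/2,np.polyval(p,(cs[1][1]+cs[1][2])/2)),.020).round(4))
s=im[108:215:5,236:356:3]; g=s.max(2)
for r in g: print(' '.join('%3d'%v for v in r))
```

```text
239 347 103 157
[(250, np.int64(106)), (260, np.int64(106)), (270, np.int64(105)), (280, np.int64(105)), (290, np.int64(105)), (300, np.int64(104)), (310, np.int64(104)), (320, np.int64(104)), (330, np.int64(104)), (340, np.int64(104))]
[(108, np.int64(240), np.int64(347)), (116, np.int64(239), np.int64(347)), (124, np.int64(240), np.int64(346)), (132, np.int64(241), np.int64(346)), (140, np.int64(242), np.int64(345)), (148, np.int64(242), np.int64(345)), (156, np.int64(242), np.int64(331))]
lip y dir -127.39
ends [0.3733 0.3259 0.02  ] [0.461  0.4355 0.02  ] 0.1404
ends [0.3745 0.3271 0.03  ] [0.4602 0.4341 0.03  ] 0.1371
lip mid [0.4065 0.3896 0.02  ]
202 165 137 131 140 144 143 141 141 142 142 143 145 144 143 145 145 143 144 141 144 145 146 143 146 143 146 141 136 129 128 129 128 123  86  84  84 132 182 175
199 156 140 129 127 126 128 135 141 142 143 145 145 145 146 145 143 142 144 144 145 145 143 143 143 145 148 147 147 149 149 136 101  87  92  86  90 137 168 165
120 134 142 129 126 127 126 125 125 142 143 144 145 144 144 143 141 142 142 144 144 146 145 145 146 146 147 146 144 12
[... 2381 characters left out ...]
 214 206 205 215 222 219 214 207 209 218 216 203 180 174 184
188 189 195 204 203 203 196 194 195 196 189 182 193 196 197 204 207 195 194 195 207 212 211 209 203 206 216 220 216 211 205 211 218 213 207 201 174 186 186 181
202 204 205 201 195 194 194 194 186 191 201 197 198 206 205 195 195 196 209 211 209 204 202 206 217 219 214 210 204 213 216 211 204 198 202 197 186 181 174 171
204 200 193 193 195 193 195 191 200 197 196 205 201 192 197 210 212 212 209 203 204 218 218 214 209 207 213 215 213 207 200 194 204 212 203 178 174 170 167 168
194 192 195 191 195 196 198 195 198 203 199 189 196 211 212 211 207 203 207 220 220 213 209 207 213 213 209 202 198 204 210 210 206 199 173 169 167 171 185 192
```

Run:
```python
from h import *
im=cv2.imread('pics/w7.png'); print(im[148:172,293].max(1), im[160,262:326].max(1))
for uv in [(293,158),(293,161)]: print(px2w('w7','wrist',uv,.09).round(4))
a=px2w('w7','wrist',(269,161),.09);b=px2w('w7','wrist',(318,161),.09); print(a,b,np.linalg.norm(a-b))
g=px2w('w7','wrist',(293,161),.09);L=g+.066*np.array([-.794,.607,0]);L[2]=.022; print(w2px('w7','wrist',L), w2px('w7','wrist',[.4589,.3495,.09]))
```

```text
[168 147 119  90  80  66  49  44  44  46  46  48  48  49  50  50  48  48
  50  72 105 128 147 177] [113 108 105 103  94  68  55  55  56  53  55  55  53  54  53  53  52  50
  51  50  51  52  49  47  49  50  50  49  48  49  51  48  49  50  50  51
  50  48  51  49  49  49  49  49  50  51  50  50  50  49  50  51  51  50
  49  50  50  61  86 101 102 102  98  89]
[0.4547 0.3525 0.09  ]
[0.4574 0.3504 0.09  ]
[0.44051279 0.3291063  0.09      ] [0.47479968 0.37241095 0.09      ] 0.055234804276837635
[292.78695556 103.23364834] [293.23052149 162.56518179]
```

```bash
python3 -m jog '[[[-0.19,0.17,-0.3,0.12,1],[-0.19,0.18,-0.6,0.12,1],[0,0,-0.9,0,1],[0,0,-0.9,0,1],[0,0,-0.9,0,1],[0,0,-0.9,0,1],[0,0,-0.5,0,1],[0,0,-0.15,0,1]]]';python3 -m jog '[[[0,0,0,0,0.4],[0,0,0,0,0.4],[0,0,0,0,0.4],[0,0,0,0,0.4],[0,0,0,0,0.4],[0,0,0,0,0.4]]]' 120
```

```text
time: 13.6
ee_pos: [0.4566, 0.3468, 0.0447]
tcp_rot: [-177.6, -0.0, 142.3]
wrist_force: [0.3, -0.5, -0.2]
opening: 0.0851
grasp_force: 0.0
time: 14.2
ee_pos: [0.4594, 0.3492, 0.0511]
tcp_rot: [-178.1, 0.1, 142.5]
wrist_force: [1.7, -2.6, 6.8]
opening: 0.0582
grasp_force: 129.4
```

```bash
python3 -m jog '[[[0,0,0.2,0,0.4],[0,0,0.3,0,0.4],[0,0,0.3,0,0.4],[0,0,0.2,0,0.4],[0,0,0,0,0.4]]]'
cat > lip.py <<'E'
from h import *
def look(f):
    im,T=shot('wrist',f); h=cv2.cvtColor(im,cv2.COLOR_BGR2HSV)
    m=(((h[...,0]<8)|(h[...,0]>172))&(h[...,1]>120)).astype(np.uint8)
    n,l,s,c=cv2.connectedComponentsWithStats(m); i=1+s[1:,4].argmax(); print('red',s[i]); mm=l==i
    x0,w=s[i][0],s[i][2]
    t=[(int(x),int(np.nonzero(mm[:,x])[0].min())) for x in np.linspace(x0+.1*w,x0+.9*w,7).astype(int) if mm[:,x].any()]; print('lip',t)
    # lip prediction for tilt angles
    o=sensors.get_obs(); Rm=R.from_euler('xyz',o['tcp_rot'],degrees=True).as_matrix(); g=np.array(o['ee_pos'])+Rm@[0,0,-.024]
    for a in (0,5,10,15,20,30,40,50):
        r=R.from_euler('y',-a,degrees=True).apply([-.066,0,-.046]); # tray frame tilt -x down
        X=g+Rm@np.array([-r[0],0,-r[2]]); print(a,w2px(f,'wrist',X).round(0),X.round(3))
E
python3 -c "
from lip import *
print(sensors.get_obs()['torque'].round(2)); look('w8')"
```

```text
time: 14.7
ee_pos: [0.4587, 0.3491, 0.1008]
tcp_rot: [-178.1, 0.1, 142.5]
wrist_force: [-0.9, -0.2, -3.2]
opening: 0.0585
grasp_force: 129.3
[-0.01 -0.14  0.05]
red [  146   124   283   126 19716]
lip [(174, 125), (212, 125), (249, 125), (287, 125), (325, 125), (362, 124), (400, 124)]
0 [284. 126.] [0.405 0.388 0.077]
5 [284. 134.] [0.409 0.386 0.072]
10 [284. 143.] [0.412 0.383 0.067]
15 [284. 152.] [0.416 0.379 0.062]
20 [284. 161.] [0.421 0.376 0.058]
30 [284. 179.] [0.43  0.368 0.051]
40 [284. 198.] [0.441 0.36  0.046]
50 [284. 218.] [0.451 0.352 0.043]
```

```bash
python3 -m jog '[[[0,0,0.3,0,0.4],[0,0,0.6,0,0.4],[0,0,0.8,0,0.4],[0,0,0.8,0,0.4],[0,0,0.8,0,0.4],[0,0,0.5,0,0.4],[0,0,0.2,0,0.4]]]'; python3 -m jog '[[[0.076,-0.2,0,-0.364,0.4],[0.076,-0.35,0,-0.364,0.4],[0.076,-0.5,0,-0.364,0.4],[0.076,-0.5,0,-0.364,0.4],[0.076,-0.5,0,-0.364,0.4],[0.076,-0.5,0,-0.364,0.4],[0.076,-0.5,0,-0.364,0.4],[0.076,-0.5,0,-0.364,0.4]]]'; python3 -m jog '[[[0.076,-0.5,0,-0.364,0.4],[0.076,-0.5,0,-0.364,0.4],[0.076,-0.5,0,-0.364,0.4],[0.076,-0.5,0,-0.364,0.4],[0.076,-0.5,0,-0.364,0.4],[0.076,-0.5,0,-0.364,0.4],[0.076,-0.5,0,-0.364,0.4],[0.076,-0.5,0,-0.364,0.4]]]';python3 -m jog '[[[0.076,-0.5,0,-0.364,0.4],[0.076,-0.5,0,-0.364,0.4],[0.076,-0.5,0,-0.364,0.4],[0.076,-0.5,0,-0.364,0.4],[0.076,-0.5,0,-0.364,0.4],[0.076,-0.5,0,-0.364,0.4],[0.076,-0.5,0,-0.364,0.4],[0.076,-0.5,0,-0.364,0.4]]]';python3 -m jog '[[[0.076,-0.5,0,-0.364,0.4],[0.076,-0.5,0,-0.364,0.4],[0.076,-0.3,0,-0.364,0.4],[0.076,-0.15,0,-0.364,0.4],[0,0,0,0,0.4]]]'
python3 -c "
from lip import *
o=sensors.get_obs();print(o['q'].round(0),o['torque'].round(2)); look('w9')"
```

```text
time: 15.45
ee_pos: [0.4581, 0.3487, 0.3016]
tcp_rot: [-178.1, 0.1, 142.5]
wrist_force: [0.4, 0.2, -5.6]
opening: 0.0582
grasp_force: 130.1
time: 16.25
ee_pos: [0.4877, 0.1683, 0.2965]
tcp_rot: [-177.7, -0.0, 127.7]
wrist_force: [-0.7, 0.2, -4.4]
opening: 0.0586
grasp_force: 129.8
time: 17.05
ee_pos: [0.5176, -0.0313, 0.2965]
tcp_rot: [-177.7, -0.0, 113.2]
wrist_force: [0.2, 0.3, -4.2]
opening: 0.0583
grasp_force: 129.8
time: 17.85
ee_pos: [0.5476, -0.2311, 0.2965]
tcp_rot: [-177.7, -0.1, 98.6]
wrist_force: [0.5, -0.2, -4.0]
opening: 0.0584
grasp_force: 129.8
time: 18.35
ee_pos: [0.5636, -0.3028, 0.2966]
tcp_rot: [-177.8, -0.1, 91.4]
wrist_force: [0.4, 0.5, -4.5]
opening: 0.0583
grasp_force: 129.7
[-28.  23.  40. 108.  -1.  61.] [-0.05 -0.08 -0.07]
red [  146   123   283   128 20470]
lip [(174, 125), (212, 125), (249, 125), (287, 124), (325, 124), (362, 124), (400, 124)]
0 [284. 124.] [ 0.561 -0.236  0.275]
5 [284. 132.] [ 0.561 -0.24   0.27 ]
10 [284. 141.] [ 0.561 -0.245  0.265]
15 [284. 150.] [ 0.561 -0.25   0.26 ]
20 [284. 159.] [ 0.561 -0.256  0.255]
30 [284. 178.] [ 0.561 -0.268  0.248]
40 [284. 197.] [ 0.561 -0.281  0.244]
50 [284. 217.] [ 0.561 -0.295  0.241]
```

```bash
python3 -m jog '[[[0,0,-0.3,0,0.4],[0,0,-0.6,0,0.4],[0,0,-0.8,0,0.4],[0,0,-0.8,0,0.4],[0,0,-0.8,0,0.4],[0,0,-0.7,0,0.4],[0,0,-0.4,0,0.4],[0,0,-0.2,0,0.4]]]'; python3 -m jog '[[[0,0.15,0,0,0.4],[0,0.15,0,0,0.4],[0,0.1,0,0,0.4],[0,0,0,0,0.4]]]';python3 -m jog '[[[0,0.1,0.05,0,0.4],[0,0,0,0,0.4]]]';python3 -m jog '[[[0,0.08,0.08,0,0.4],[0,0,0,0,0.4]]]'
python3 -c "
from lip import *
look('w10')"
```

```text
time: 19.2
ee_pos: [0.5629, -0.2999, 0.0659]
tcp_rot: [-177.7, -0.1, 91.6]
wrist_force: [-0.4, -1.3, -3.8]
opening: 0.0584
grasp_force: 129.7
time: 19.6
ee_pos: [0.565, -0.2808, 0.07]
tcp_rot: [-178.0, 0.1, 91.6]
wrist_force: [-0.5, -0.5, -4.2]
opening: 0.0583
grasp_force: 129.9
time: 19.8
ee_pos: [0.5647, -0.278, 0.0719]
tcp_rot: [-178.0, 0.3, 91.5]
wrist_force: [0.9, -8.6, -6.3]
opening: 0.0581
grasp_force: 130.3
time: 20.0
ee_pos: [0.5647, -0.2749, 0.0757]
tcp_rot: [-177.9, 0.3, 91.5]
wrist_force: [0.6, -12.2, -8.8]
opening: 0.0583
grasp_force: 130.9
red [  149   132   275   133 17872]
lip [(176, 132), (213, 132), (249, 135), (286, 135), (323, 134), (359, 134), (396, 134)]
0 [284. 126.] [ 0.562 -0.209  0.053]
5 [284. 134.] [ 0.562 -0.213  0.048]
10 [284. 142.] [ 0.562 -0.218  0.042]
15 [284. 151.] [ 0.562 -0.223  0.038]
20 [284. 160.] [ 0.562 -0.229  0.034]
30 [284. 179.] [ 0.562 -0.241  0.027]
40 [284. 198.] [ 0.562 -0.254  0.022]
50 [284. 218.] [ 0.563 -0.268  0.019]
```

```bash
python3 -m jog '[[[0,0.08,0.08,0,0.4],[0,0.07,0.08,0,0.4],[0,0,0,0,0.4],[0,0,0,0,0.4]]]';python3 -c "
from lip import *
look('w11')"
```

```text
time: 20.45
ee_pos: [0.5645, -0.267, 0.0837]
tcp_rot: [-177.9, 0.3, 91.5]
wrist_force: [-0.5, -9.4, -5.9]
opening: 0.058
grasp_force: 131.3
red [  154   146   262   124 16081]
lip [(180, 146), (215, 146), (250, 152), (285, 151), (319, 151), (354, 151), (389, 151)]
0 [284. 125.] [ 0.562 -0.201  0.061]
5 [284. 134.] [ 0.562 -0.205  0.056]
10 [284. 142.] [ 0.562 -0.21   0.051]
15 [284. 151.] [ 0.562 -0.215  0.046]
20 [284. 160.] [ 0.562 -0.221  0.042]
30 [284. 179.] [ 0.562 -0.233  0.035]
40 [284. 198.] [ 0.562 -0.246  0.03 ]
50 [284. 218.] [ 0.562 -0.26   0.028]
```

```bash
python3 -m jog '[[[0,-0.02,-0.05,0,0.4],[0,-0.02,-0.1,0,0.4],[0,-0.02,-0.15,0,0.4],[0,-0.02,-0.15,0,0.4],[0,0,-0.1,0,0.4],[0,0,-0.03,0,0.4],[0,0,0,0,0.4]]]';python3 -c "
from lip import *
look('w12')"
```

```text
time: 21.2
ee_pos: [0.5642, -0.2698, 0.0581]
tcp_rot: [-178.0, 0.2, 91.5]
wrist_force: [-13.0, -1.8, 26.3]
opening: 0.0581
grasp_force: 135.3
red [  152   142   266   141 16724]
lip [(178, 143), (214, 143), (249, 150), (285, 150), (320, 149), (355, 149), (391, 149)]
0 [284. 125.] [ 0.562 -0.204  0.036]
5 [284. 134.] [ 0.562 -0.208  0.03 ]
10 [284. 142.] [ 0.562 -0.213  0.025]
15 [284. 151.] [ 0.562 -0.218  0.02 ]
20 [284. 160.] [ 0.562 -0.224  0.016]
30 [284. 179.] [ 0.562 -0.236  0.009]
40 [284. 198.] [ 0.562 -0.249  0.004]
50 [284. 218.] [ 0.562 -0.263  0.002]
```

```bash
python3 -m jog '[[[0,0,0,0,0.4],[0,0,-0.03,0,0.4],[0,0,-0.03,0,0.4],[0,0,0,0,0.4]]]' 75;python3 -c "
from lip import *
look('w13')" | head -2
```

```text
time: 21.65
ee_pos: [0.5641, -0.2704, 0.0575]
tcp_rot: [-178.1, 0.2, 91.5]
wrist_force: [-22.5, -2.0, 42.6]
opening: 0.0582
grasp_force: 137.4
red [  152   141   266   142 16971]
lip [(178, 142), (214, 142), (249, 148), (285, 148), (320, 147), (355, 148), (391, 148)]
```

```bash
python3 -m jog '[[[0,0,0.02,0,0.5],[0,0,0,0,0.5],[0,0,0,0,0.5]]]' 70;python3 -c "
from lip import *
print(sensors.get_obs()['torque'].round(2))
look('w14')
im,T=shot('top','t2');im0=cv2.imread('pics/top0.png')
d=cv2.absdiff(im,im0)[150:182,355:392].max(2); print(d.mean())" | head -4
```

```text
time: 22.0
ee_pos: [0.5642, -0.2702, 0.0578]
tcp_rot: [-178.1, 0.2, 91.5]
wrist_force: [-18.4, -1.9, 36.6]
opening: 0.0586
grasp_force: 135.9
[0.81 3.3  0.55]
red [  152   142   266   141 16214]
lip [(178, 142), (214, 142), (249, 149), (285, 149), (320, 148), (355, 148), (391, 148)]
0 [284. 125.] [ 0.562 -0.204  0.035]
```

Run:
```python
from h import *
for f in ('w9','w10','w11','w14'):
    im=cv2.imread('pics/%s.png'%f); h=cv2.cvtColor(im,cv2.COLOR_BGR2HSV).astype(int)
    for n,lo,hi in (('org',10,22),('grn',40,85)):
        m=((h[...,0]>=lo)&(h[...,0]<=hi)&(h[...,1]>140)&(h[...,2]>90)).astype(np.uint8); m[:100]=0;m[320:]=0;m[:,:140]=0;m[:,430:]=0
        k,l,s,c=cv2.connectedComponentsWithStats(m)
        print(f,n,[(tuple(s[i]),) for i in range(1,k) if s[i,4]>60][:4])
im=cv2.imread('pics/w14.png'); col=im[130:320:4]; 
for c in (200,240,330): print(c,[tuple(int(x) for x in p) for p in im[130:300:6,c]])
```

```text
w9 org [((np.int32(272), np.int32(100), np.int32(101), np.int32(3), np.int32(176)),), ((np.int32(209), np.int32(212), np.int32(50), np.int32(17), np.int32(820)),), ((np.int32(145), np.int32(220), np.int32(18), np.int32(9), np.int32(92)),)]
w9 grn [((np.int32(209), np.int32(196), np.int32(51), np.int32(12), np.int32(481)),)]
w10 org [((np.int32(230), np.int32(100), np.int32(200), np.int32(35), np.int32(6601)),), ((np.int32(209), np.int32(218), np.int32(50), np.int32(18), np.int32(848)),), ((np.int32(406), np.int32(226), np.int32(24), np.int32(16), np.int32(75)),), ((np.int32(369), np.int32(256), np.int32(17), np.int32(15), np.int32(84)),)]
w10 grn [((np.int32(210), np.int32(201), np.int32(50), np.int32(16), np.int32(605)),)]
w11 org [((np.int32(233), np.int32(100), np.int32(197), np.int32(51), np.int32(9155)),), ((np.int32(209), np.int32(229), np.int32(49), np.int32(18), np.int32(874)),), ((np.int32(403), np.int32(232), np.int32(27), np.int32(16), np.int32(79)),), ((np.int32(407), np.int32(259), np.int32(23), np.int32(48), np.int32(730)),)]
w11 grn [((np.int32(210), np.int32(212), np.
[... 1086 characters left out ...]
151, 153), (189, 187, 189), (190, 189, 190), (97, 125, 94), (71, 127, 62), (72, 135, 60), (50, 96, 110), (39, 90, 175), (37, 88, 172), (37, 62, 116), (45, 46, 55), (43, 43, 49), (41, 41, 47), (43, 41, 47), (41, 39, 45), (41, 40, 43), (40, 38, 42), (59, 55, 56), (45, 44, 45)]
330 [(73, 129, 196), (73, 127, 195), (73, 126, 194), (43, 68, 166), (25, 36, 121), (24, 33, 120), (25, 32, 119), (27, 31, 119), (28, 31, 119), (25, 29, 117), (58, 54, 59), (59, 56, 61), (55, 52, 55), (54, 50, 54), (59, 53, 58), (59, 56, 60), (53, 51, 67), (62, 58, 66), (62, 59, 67), (42, 40, 86), (52, 49, 140), (43, 40, 45), (42, 39, 43), (41, 38, 42), (39, 37, 40), (42, 40, 43), (41, 41, 45), (66, 63, 65), (51, 51, 53)]
```

```bash
python3 -m jog '[[[0,0,0,0,0.85],[0,0,0,0,0.95],[0,0,0,0,0.95],[0,0,0,0,0.95]]]' 70;python3 -m jog '[[[0,-0.18,0,0,0.95],[0,-0.18,0,0,0.95],[0,0,-0.17,0,0.95],[0,0,0,0,0.95]]]'; python3 -c "
from lip import *
look('w15')"
```

```text
time: 22.5
ee_pos: [0.5642, -0.2687, 0.0513]
tcp_rot: [-177.9, -0.0, 91.6]
wrist_force: [0.4, -0.4, 0.1]
opening: 0.0808
grasp_force: 0.0
time: 22.9
ee_pos: [0.5636, -0.2872, 0.0417]
tcp_rot: [-177.8, -0.0, 91.5]
wrist_force: [0.3, 0.0, 0.4]
opening: 0.081
grasp_force: 0.0
red [  136   115   303   157 23613]
lip [(166, 117), (206, 117), (247, 116), (287, 116), (327, 116), (368, 115), (408, 115)]
0 [284. 125.] [ 0.561 -0.221  0.02 ]
5 [284. 133.] [ 0.561 -0.225  0.015]
10 [284. 142.] [ 0.561 -0.23   0.01 ]
15 [284. 151.] [ 0.561 -0.235  0.005]
20 [284. 160.] [ 0.561 -0.241  0.   ]
30 [284. 179.] [ 0.561 -0.253 -0.007]
40 [284. 198.] [ 0.561 -0.266 -0.011]
50 [284. 218.] [ 0.561 -0.28  -0.014]
```

```bash
python3 -m jog '[[[0,0.08,0,0,0.95],[0,0,0,0,0.4],[0,0,0,0,0.4],[0,0,0,0,0.4],[0,0,0,0,0.4],[0,0,0,0,0.4],[0,0,0,0,0.4]]]' 70;python3 -m jog '[[[0,0,0.15,0,0.4],[0,0,0.2,0,0.4],[0,0,0.1,0,0.4],[0,0,0,0,0.4]]]'; python3 -c "
from lip import *
print(sensors.get_obs()['torque'].round(2))
look('w16')"
```

```text
time: 23.65
ee_pos: [0.5646, -0.2831, 0.0446]
tcp_rot: [-178.0, 0.1, 91.6]
wrist_force: [-3.6, 0.7, 6.3]
opening: 0.0592
grasp_force: 76.5
time: 24.05
ee_pos: [0.5648, -0.2832, 0.067]
tcp_rot: [-178.0, 0.1, 91.6]
wrist_force: [0.9, -1.4, -4.7]
opening: 0.059
grasp_force: 75.4
[-0.11 -0.11 -0.02]
red [  139   124   295   136 20744]
lip [(168, 127), (207, 127), (247, 126), (286, 126), (325, 125), (365, 124), (404, 124)]
0 [283. 125.] [ 0.562 -0.217  0.044]
5 [283. 133.] [ 0.562 -0.221  0.039]
10 [283. 142.] [ 0.562 -0.226  0.034]
15 [283. 151.] [ 0.562 -0.231  0.029]
20 [283. 160.] [ 0.562 -0.237  0.025]
30 [283. 179.] [ 0.562 -0.249  0.018]
40 [283. 198.] [ 0.562 -0.262  0.013]
50 [283. 217.] [ 0.562 -0.276  0.01 ]
```

```bash
python3 -m jog '[[[0,0.06,0,0,0.4],[0,0.06,0.05,0,0.4],[0,0.06,0.07,0,0.4],[0,0.05,0.06,0,0.4],[0,0,0,0,0.4],[0,0,0,0,0.4]]]';python3 -m jog '[[[0,-0.05,0.05,0,0.4],[0,-0.05,0.05,0,0.4],[0,0,0.05,0,0.4],[0,0,0,0,0.4]]]'; python3 -c "
from lip import *
look('w17')"
```

```text
time: 24.7
ee_pos: [0.5642, -0.2722, 0.075]
tcp_rot: [-177.9, 0.1, 91.5]
wrist_force: [0.1, -5.7, -4.9]
opening: 0.059
grasp_force: 77.6
time: 25.1
ee_pos: [0.5645, -0.2765, 0.083]
tcp_rot: [-177.9, 0.0, 91.5]
wrist_force: [-0.4, -0.5, -5.2]
opening: 0.0591
grasp_force: 77.7
red [  144   136   282   130 19561]
lip [(172, 137), (209, 137), (247, 137), (285, 137), (322, 137), (360, 137), (397, 136)]
0 [284. 125.] [ 0.562 -0.211  0.061]
5 [284. 134.] [ 0.562 -0.215  0.055]
10 [284. 142.] [ 0.562 -0.22   0.05 ]
15 [284. 151.] [ 0.562 -0.225  0.045]
20 [284. 160.] [ 0.562 -0.23   0.041]
30 [284. 179.] [ 0.562 -0.242  0.034]
40 [284. 198.] [ 0.562 -0.256  0.029]
50 [284. 217.] [ 0.562 -0.269  0.027]
```

```bash
python3 -m jog '[[[0,0,0.2,0,0.4],[0,0,0.4,0,0.4],[0,0,0.6,0,0.4],[0,0,0.6,0,0.4],[0,0,0.5,0,0.4],[0,0,0.3,0,0.4],[0,0,0.14,0,0.4],[0,0,0,0,0.4]]]';python3 -m jog '[[[0.03,0.06,0,0.4,0.4],[0.06,0.12,0,0.7,0.4],[0.08,0.16,0,0.95,0.4],[0.08,0.16,0,0.95,0.4],[0.08,0.16,0,0.95,0.4],[0.08,0.16,0,0.95,0.4],[0.08,0.16,0,0.95,0.4],[0.08,0.16,0,0.95,0.4]]]';python3 -m jog '[[[0.08,0.16,0,0.95,0.4],[0.08,0.16,0,0.95,0.4],[0.08,0.16,0,0.95,0.4],[0.08,0.16,0,0.95,0.4],[0.08,0.16,0,0.95,0.4],[0.08,0.16,0,0.95,0.4],[0.08,0.16,0,0.95,0.4],[0.08,0.16,0,0.95,0.4]]]';python3 -m jog '[[[0.08,0.16,0,0.95,0.4],[0.08,0.16,0,0.95,0.4],[0.08,0.16,0,0.7,0.4],[0.09,0.12,0,0.1,0.4],[0.04,0,0,0,0.4],[0,0,0,0,0.4]]]'; python3 -c "
from lip import *
print(sensors.get_obs()['q'].round(0));look('w18')
print(w2px('w18','wrist',[.5904-.017,-.1192,.1]),w2px('w18','wrist',[.5904-.021,-.1192,.1]))
im=cv2.imread('pics/w18.png');h=cv2.cvtColor(im,cv2.COLOR_BGR2HSV).astype(int)
m=((h[...,0]>=20)&(h[...,0]<=34)&(h[...,1]>170)).astype(np.uint8);k,l,s,c=cv2.connectedComponentsWithStats(m)
i=1+s[1:,4].argmax();print('board',s[i],cv2.minAreaRect(np.argwhere(l==i)[:,::-1].astype(np.float32)))"
```

```text
time: 25.95
ee_pos: [0.5646, -0.2766, 0.2205]
tcp_rot: [-178.0, 0.1, 91.5]
wrist_force: [-0.3, -0.3, -5.0]
opening: 0.0592
grasp_force: 77.9
time: 26.75
ee_pos: [0.5926, -0.2188, 0.2179]
tcp_rot: [-177.8, -0.1, 125.8]
wrist_force: [-0.4, -0.4, -3.7]
opening: 0.059
grasp_force: 77.8
time: 27.55
ee_pos: [0.6246, -0.1548, 0.2179]
tcp_rot: [-177.9, -0.1, 163.8]
wrist_force: [0.5, 0.7, -4.4]
opening: 0.0591
grasp_force: 77.8
time: 28.15
ee_pos: [0.6434, -0.1254, 0.2187]
tcp_rot: [-177.9, -0.0, 177.0]
wrist_force: [0.4, -0.4, -4.5]
opening: 0.0591
grasp_force: 77.8
[-10.  20.  26.  96.  -2.  -7.]
red [  139   136   288   128 19056]
lip [(167, 137), (206, 137), (244, 137), (283, 137), (321, 136), (359, 136), (398, 137)]
0 [285. 127.] [ 0.577 -0.123  0.197]
5 [285. 135.] [ 0.582 -0.123  0.191]
10 [284. 144.] [ 0.586 -0.124  0.186]
15 [284. 153.] [ 0.591 -0.124  0.181]
20 [284. 162.] [ 0.597 -0.125  0.177]
30 [284. 180.] [ 0.609 -0.126  0.17 ]
40 [284. 199.] [ 0.622 -0.127  0.165]
50 [284. 219.] [ 0.636 -0.127  0.163]
[293.03210544 120.86683185] [292.80751858 115.64203352]
board [ 192  107  213   29 2279] ((298.3033447265625, 121.83607482910156), (11.679110527038574, 213.21165466308594), 84.80557250976562)
```

```bash
python3 -m jog '[[[0.02,0.09,-0.1,0.5,0.4],[0.02,0.1,-0.2,0.45,0.4],[0,0,-0.4,0,0.4],[0,0,-0.4,0,0.4],[0,0,-0.3,0,0.4],[0,0,-0.2,0,0.4],[0,0,-0.1,0,0.4],[0,0,0,0,0.4]]]';python3 -m jog '[[[0,0,-0.06,0,0.4],[0,0,0,0,0.4]]]'; python3 -c "
from lip import *
look('w19')
im=cv2.imread('pics/w19.png');h=cv2.cvtColor(im,cv2.COLOR_BGR2HSV).astype(int)
m=((h[...,0]>=20)&(h[...,0]<=34)&(h[...,1]>170)).astype(np.uint8);k,l,s,c=cv2.connectedComponentsWithStats(m)
i=1+s[1:,4].argmax();print('board',s[i],cv2.minAreaRect(np.argwhere(l==i)[:,::-1].astype(np.float32)))
for x in (-.021,-.013): print(w2px('w19','wrist',[.5904+x,-.1172,.1]))"
```

```text
time: 29.0
ee_pos: [0.645, -0.1162, 0.1341]
tcp_rot: [-177.9, -0.0, -178.2]
wrist_force: [-0.2, 0.6, -4.0]
opening: 0.0595
grasp_force: 77.7
time: 29.2
ee_pos: [0.6455, -0.1161, 0.1319]
tcp_rot: [-177.9, 0.1, -178.2]
wrist_force: [-0.5, -0.1, -4.5]
opening: 0.0589
grasp_force: 77.7
red [  143   135   283   129 18918]
lip [(171, 137), (209, 137), (246, 136), (284, 137), (322, 136), (359, 136), (397, 136)]
0 [285. 127.] [ 0.58  -0.119  0.11 ]
5 [285. 136.] [ 0.584 -0.119  0.104]
10 [285. 144.] [ 0.589 -0.119  0.099]
15 [285. 153.] [ 0.594 -0.119  0.094]
20 [285. 162.] [ 0.599 -0.119  0.09 ]
30 [285. 181.] [ 0.611 -0.119  0.083]
40 [285. 200.] [ 0.625 -0.119  0.078]
50 [285. 219.] [ 0.638 -0.118  0.076]
board [ 132  109  322   18 5242] ((292.5211181640625, 117.19806671142578), (16.74803352355957, 321.0163269042969), 89.78779602050781)
[289.49916673 107.37196547]
[288.96361046 123.13019337]
```

```bash
python3 -m jog '[[[0,0,-0.07,0,0.4],[0,0,-0.07,0,0.4],[0,0,0,0,0.4]]]';python3 -m jog '[[[-0.08,0,0,0,0.4],[-0.08,0,0,0,0.4],[0,0,0,0,0.4]]]';python3 -c "
from lip import *
look('w20')"|head -6
```

```text
time: 29.55
ee_pos: [0.6457, -0.1161, 0.1252]
tcp_rot: [-177.9, 0.1, -178.2]
wrist_force: [0.7, -0.8, 0.8]
opening: 0.0591
grasp_force: 78.4
time: 29.85
ee_pos: [0.639, -0.116, 0.1255]
tcp_rot: [-177.9, 0.3, -178.2]
wrist_force: [10.5, -0.7, -1.3]
opening: 0.0587
grasp_force: 77.8
red [  143   139   283   125 18177]
lip [(171, 140), (209, 140), (246, 140), (284, 140), (322, 140), (359, 140), (397, 140)]
0 [285. 128.] [ 0.573 -0.119  0.103]
5 [285. 136.] [ 0.578 -0.119  0.098]
10 [285. 144.] [ 0.582 -0.119  0.092]
15 [285. 153.] [ 0.587 -0.119  0.088]
```

```bash
python3 -m jog '[[[-0.12,0,0.08,0,0.4],[-0.12,0,0.06,0,0.4],[-0.2,0,0.05,0,0.4],[-0.2,0,0.04,0,0.4],[-0.16,0,0.02,0,0.4],[0,0,0,0,0.4],[0,0,0,0,0.4]]]';python3 -c "
from lip import *
look('w21')"|head -12
```

```text
time: 30.6
ee_pos: [0.6012, -0.1165, 0.141]
tcp_rot: [-177.8, 0.7, -178.2]
wrist_force: [14.5, -0.6, 11.4]
opening: 0.0595
grasp_force: 78.7
red [ 221  258  126   37 4103]
lip [(233, 261), (250, 261), (267, 261), (284, 262), (300, 262), (317, 261), (334, 259)]
0 [285. 128.] [ 0.536 -0.119  0.118]
5 [285. 136.] [ 0.54  -0.12   0.113]
10 [285. 144.] [ 0.545 -0.12   0.108]
15 [285. 153.] [ 0.55  -0.12   0.103]
20 [285. 162.] [ 0.556 -0.12   0.099]
30 [285. 181.] [ 0.568 -0.119  0.092]
40 [285. 200.] [ 0.581 -0.119  0.087]
50 [285. 219.] [ 0.595 -0.119  0.085]
```

```bash
python3 -m jog '[[[0.1,0,0.03,0,0.4],[0.14,0,0.02,0,0.4],[0.12,0,0,0,0.4],[0,0,0,0,0.4],[0,0,0,0,0.4],[0,0,0,0,0.4],[0,0,0,0,0.4],[0,0,0,0,0.4]]]';python3 -c "
from h import *
im,T=shot('wrist','w22')
h=cv2.cvtColor(im,cv2.COLOR_BGR2HSV).astype(int)
def ch(p,b,g,r):
    H,S,V=p
    if V<50:return '#'
    if (H<8 or H>172)and S>110:return 'R'
    if 40<=H<=85 and S>80:return 'G'
    if 19<=H<=34 and S>150:return 'Y'
    if 8<=H<19 and S>160:return 'O'
    if 95<=H<=130 and S>100:return 'B'
    if S<35 and V>120:return 'W'
    if S<45:return 'g'
    return '.'
for y in range(90,310,6): print(y,''.join(ch(h[y,x],0,0,0) for x in range(120,450,3)))
"
```

```text
time: 31.45
ee_pos: [0.6152, -0.116, 0.1395]
tcp_rot: [-177.9, 0.0, -178.2]
wrist_force: [0.3, 0.6, -1.6]
opening: 0.0591
grasp_force: 77.5
90 ..............................................................................................................
96 ..............................................................................................................
102 ..............................................................................................................
108 ..............................................................................................................
114 ..............................................................................................................
120 ..............................................................................................................
126 ..............................................................................................................
132 ..............................................................................................................
138 ......................................
[... 2592 characters left out ...]
..........
276 ...............RRRRR.gggWWWW######RRRRRRRRRRRRRRRRRRRRRRRRRRRRRRRRRRRRRRRRRRRRRRR.WWWW....RRRRR...............
282 ...............RRRRggggWWWW#######RRRRRRRRRRRRRRRRRRRRRRRRRRRRRRRRRRRRRRRRRR..RRRR.WWWWg...RRRR...............
288 ..............RRR.gggWWWWW########RRRRRRRRRRRRRRRRRRRRRRRRRRRRRRRRRRRRRRRRRR........WWWWW...RRR...............
294 ..............ggggg####gWW#############RRRRRRRRRRRRRRRRRRRRRRRRRRRRRRRRRRRRR..##....WW........................
300 g...........ggggg##g###########ggggggggg..g...................................................................
306 ggg........ggggg###############gggggggggggggg.....................................#...........................
```

```bash
python3 -m jog '[[[0,0,0.5,0,0.4],[0,0,0.9,0,0.4],[0,0,0.8,0,0.4],[-0.6,-0.2,0,0,0.4],[-0.8,-0.3,0,0,0.4],[-0.8,-0.3,0,0,0.4],[-0.8,-0.3,0,0,0.4],[-0.3,-0.08,0,0,0.4]]]';python3 -m jog '[[[0,0,-0.5,0,0.4],[0,0,-0.8,0,0.4],[0,0,-0.8,0,0.4],[0,0,-0.8,0,0.4],[0,0,-0.38,0,0.4],[0,0,0,0,0.4],[0,0,0,0,0.4]]]';python3 -c "
from lip import *
look('w23')"
```

```text
time: 32.3
ee_pos: [0.4474, -0.1758, 0.2503]
tcp_rot: [-177.8, 0.1, -178.3]
wrist_force: [0.5, 0.5, -1.5]
opening: 0.0593
grasp_force: 77.6
time: 33.0
ee_pos: [0.4504, -0.1751, 0.0863]
tcp_rot: [-177.9, 0.1, -178.2]
wrist_force: [0.2, -0.4, -0.9]
opening: 0.0589
grasp_force: 77.4
red [  162   195   244   101 20594]
lip [(186, 197), (218, 198), (251, 198), (284, 198), (316, 199), (349, 199), (381, 200)]
0 [285. 129.] [ 0.385 -0.178  0.065]
5 [285. 137.] [ 0.389 -0.178  0.059]
10 [284. 145.] [ 0.394 -0.178  0.054]
15 [284. 154.] [ 0.399 -0.178  0.049]
20 [284. 163.] [ 0.405 -0.178  0.045]
30 [284. 182.] [ 0.417 -0.178  0.038]
40 [284. 201.] [ 0.43  -0.178  0.033]
50 [284. 220.] [ 0.444 -0.178  0.031]
```

```bash
python3 -m jog '[[[0.2,0,0,0,0.4],[0.2,0,0,0,0.4],[0.2,0,0,0,0.4],[0.2,0,0,0,0.4],[0.2,0,0,0,0.4],[0.2,0,0,0,0.4],[0.2,0,0,0,0.4],[0.1,0,0,0,0.4]]]';python3 -c "
from lip import *
look('w24')" | head -6
```

```text
time: 33.85
ee_pos: [0.524, -0.1748, 0.0851]
tcp_rot: [-177.9, -0.3, -178.2]
wrist_force: [-12.0, 0.9, 3.4]
opening: 0.0592
grasp_force: 78.4
red [  140   140   286   128 31163]
lip [(168, 140), (206, 140), (244, 140), (283, 140), (321, 140), (359, 140), (397, 140)]
0 [285. 128.] [ 0.458 -0.178  0.063]
5 [285. 136.] [ 0.463 -0.178  0.058]
10 [285. 145.] [ 0.467 -0.178  0.053]
15 [285. 154.] [ 0.472 -0.178  0.048]
```

```bash
python3 -m jog '[[[0.1,0,0,0,0.4],[0,0,0,0,0.4],[-0.4,-0.2,0,0,0.4],[-0.6,-0.3,0,0,0.4],[-0.5,-0.3,0,0,0.4],[0,0,-0.3,0,0.4],[0,0,-0.3,0,0.4],[0,0,0,0,0.4]]]';python3 -c "
from lip import *
look('w25')" | head -5;python3 -m jog '[[[0,0,-0.06,0,0.4],[0,0,-0.06,0,0.4],[0,0,0,0,0.4]]]'
```

```text
time: 34.7
ee_pos: [0.4547, -0.2142, 0.0527]
tcp_rot: [-178.0, -0.2, -178.2]
wrist_force: [0.6, 0.5, -2.0]
opening: 0.0591
grasp_force: 77.6
red [  136   133   295   131 33837]
lip [(165, 133), (204, 133), (244, 133), (283, 133), (322, 133), (362, 133), (401, 133)]
0 [285. 128.] [ 0.389 -0.217  0.032]
5 [285. 137.] [ 0.393 -0.217  0.026]
10 [285. 145.] [ 0.398 -0.217  0.021]
time: 35.05
ee_pos: [0.4555, -0.2148, 0.0492]
tcp_rot: [-177.9, 0.0, -178.2]
wrist_force: [-0.3, 0.5, -3.3]
opening: 0.0591
grasp_force: 77.6
```

```bash
python3 -m jog '[[[0,0,-0.06,0,0.4],[0,0,0,0,0.75],[0,0,0,0,0.9],[0,0,0,0,1],[0,0,0,0,1],[0,0,0,0,1]]]';python3 -m jog '[[[0,0,0.3,0,1],[0,0,0.7,0,1],[0,0,0.9,0,1],[0,0,0.9,0,1],[0,0,0.9,0,1],[0,0,0,0,1]]]';python3 -c "
from lip import *
im,T=shot('wrist','w26'); h=cv2.cvtColor(im,cv2.COLOR_BGR2HSV)
m=(((h[...,0]<8)|(h[...,0]>172))&(h[...,1]>120)).astype(np.uint8);n,l,s,c=cv2.connectedComponentsWithStats(m);i=1+s[1:,4].argmax();print(s[i])
x0,y0,w,hh=s[i][:4]
for z in(.02,.022): print(px2w('w26','wrist',(x0+w/2,y0),z))
a=px2w('w26','wrist',(x0,y0+3),.022);b=px2w('w26','wrist',(x0+w,y0+3),.022);print(np.linalg.norm(a-b))
# fin dark extents
g=im[:,x0+w//2].max(1);print(y0,g[y0:y0+110:3])
for tilt in (0,20,40): pass
"
```

```text
time: 35.65
ee_pos: [0.4553, -0.215, 0.0466]
tcp_rot: [-177.9, 0.0, -178.2]
wrist_force: [0.2, -0.8, 0.3]
opening: 0.0855
grasp_force: 0.0
time: 36.25
ee_pos: [0.4568, -0.2157, 0.2391]
tcp_rot: [-177.6, 0.5, -178.2]
wrist_force: [-0.9, 0.1, -0.4]
opening: 0.0853
grasp_force: 0.0
[ 227  126  129   68 7432]
[ 0.39310126 -0.21834988  0.02      ]
[ 0.39307186 -0.2183196   0.022     ]
0.14257375497291913
126 [163 190 188 190 189 188 190 189 189 189 188 187 188 187 187 189 128 122
 122  69  67  71  75  83  83  82 108 195 214 216 207 220 231 239 219 161
 168]
```

```bash
python3 -m jog '[[[-0.3,-0.7,0.3,0,1],[-0.3,-0.8,0,0,1],[-0.3,-0.8,0,0,1],[-0.3,-0.8,0,0,1],[-0.3,-0.8,0,0,1],[-0.3,-0.8,0,0,1],[0,0,0,0,1]]]';python3 -c "
from h import *
r=[px2w('w26','wrist',(291,v),.09).round(4) for v in (183,204)];print('fin',r)
a,T=shot('top','t9');b,T=shot('side','s9');a0=cv2.imread('pics/top0.png');b0=cv2.imread('pics/side0.png')
for n,x,y in(('top',a,a0),('side',b,b0)):
    d=(cv2.absdiff(x,y).max(2)>40).astype(np.uint8);k,l,s,c=cv2.connectedComponentsWithStats(d)
    print(n,[tuple(int(v) for v in q) for q in s[1:] if q[4]>12])
print([tuple(int(v) for v in p) for p in a[188:197,310]],[tuple(int(v) for v in p) for p in a0[188:197,310]])
f=lambda X:w2px('t9','top',X).round(1)
print('head exp top',f([.5815,.1235,.195]),'glue',f([.676,.319,.1]),'ink',f([.677,-.304,.08]))
m=(a.max(2)<40)[170:220,200:260]
for q in m[::2]: print(''.join('#' if v else '.' for v in q))
"
```

```text
time: 37.0
ee_pos: [0.363, -0.4534, 0.2449]
tcp_rot: [-178.0, -0.1, -178.4]
wrist_force: [0.3, 0.3, -0.6]
opening: 0.0853
grasp_force: 0.0
fin [array([ 0.4437, -0.2158,  0.09  ]), array([ 0.4641, -0.2151,  0.09  ])]
top [(217, 183, 19, 21, 199), (278, 201, 14, 13, 104), (247, 203, 25, 9, 147), (395, 222, 14, 26, 106), (283, 225, 277, 195, 24877), (123, 228, 80, 45, 1682), (320, 236, 63, 29, 1413), (403, 238, 12, 26, 178), (197, 332, 87, 88, 2531), (541, 340, 19, 11, 85), (550, 352, 10, 11, 24), (242, 366, 33, 26, 422), (282, 378, 16, 21, 41), (297, 381, 55, 39, 1097), (275, 396, 19, 24, 58)]
side [(506, 0, 3, 7, 15), (510, 0, 50, 18, 654), (464, 9, 74, 106, 2879), (526, 17, 14, 6, 40), (392, 63, 168, 356, 12891), (547, 90, 13, 7, 79), (388, 135, 82, 30, 1124), (349, 177, 60, 55, 1811), (288, 185, 9, 7, 19), (520, 190, 40, 23, 290), (220, 197, 26, 38, 730), (281, 200, 22, 28, 320), (320, 210, 11, 8, 13), (283, 222, 8, 8, 24), (255, 229, 29, 21, 207), (232, 237, 10, 17, 133), (543, 270, 17, 17, 93), (155, 323, 102, 74, 4359), (425, 395, 6, 6, 23), (449, 412, 17, 6, 42), (481, 413, 14, 
[... 1143 characters left out ...]
######.......................
....................################........................
.....................##############....###..................
.......................##########...########................
....................................#######.................
.......................................####.................
............................................................
............................................................
............................................................
............................................................
.......................................#....................
............................................................
```

```bash
cat > fit.py <<'E'
from h import *
from scipy.optimize import differential_evolution as DE
th=np.linspace(0,2*np.pi,24); base=np.array([.5815,.1235,.125])
def hull(f,n,p,sh,S):
    X0=np.array([base[0]+p[0],base[1]+p[1],.125]); a=np.array([p[2],p[3],1]);a/=np.linalg.norm(a)
    u=np.cross(a,[0,1,0]);u/=np.linalg.norm(u);v=np.cross(a,u)
    P=np.array([w2px(f,n,X0+a*k+.025*(u*np.cos(t)+v*np.sin(t))) for k in(0,.07) for t in th])
    P=(P-sh)*S; m=np.zeros((70*S,70*S),np.uint8); cv2.fillConvexPoly(m,cv2.convexHull(P.astype(np.float32)).astype(int),1); return m
def run(views,S=4):
    M=[]
    for f,n,f0 in views:
        im=cv2.imread('pics/%s.png'%f); c=w2px(f,n,base+[0,0,.035]).astype(int)-35
        s=im[c[1]:c[1]+70,c[0]:c[0]+70]; m=(s.max(2)<62)
        m=cv2.resize(m.astype(np.float32),None,fx=S,fy=S,interpolation=cv2.INTER_LINEAR)>.5
        k,l,st,_=cv2.connectedComponentsWithStats(cv2.morphologyEx(m.astype(np.uint8),cv2.MORPH_OPEN,np.ones((5*S,5*S))))
        M.append((f,n,c,l==l[35*S,35*S] if l[35*S,35*S] else l>0))
    def cost(p): return sum(1-(h&m).sum()/max(1,(h|m).sum()) for f,n,c,m in M for h in [hull(f,n,p,c,S).astype(bool)])
    r=DE(cost,[(-.012,.012)]*2+[(-.3,.3)]*2,maxiter=25,popsize=8,seed=0); print([v[0] for v in views],r.x.round(4),round(r.fun,3), 'upright',round(cost([0,0,0,0]),3))
    return M
E
python3 - <<'E'
from fit import *
M=run([('t9','top','')]);run([('s9','side','')]);run([('t9','top',''),('s9','side','')])
for m in run([('s9','side','')])[:1]:
    for q in m[3][40:240:8,::4]: print(''.join('#' if v else '.' for v in q))
E
```

```text
Traceback (most recent call last):
  File "fit.py", line 18, in run
    r=DE(cost,[(-.012,.012)]*2+[(-.3,.3)]*2,maxiter=25,popsize=8,seed=0); print([v[0] for v in views],r.x.round(4),round(r.fun,3), 'upright',round(cost([0,0,0,0]),3))
  File "fit.py", line 17, in cost
    def cost(p): return sum(1-(h&m).sum()/max(1,(h|m).sum()) for f,n,c,m in M for h in [hull(f,n,p,c,S).astype(bool)])
                        ~~~^^^^^^^^^^^^^^^^^^^^^^^^^^^^^^^^^^^^^^^^^^^^^^^^^^^^^^^^^^^^^^^^^^^^^^^^^^^^^^^^^^^^^^^^^^^
  File "fit.py", line 17, in <genexpr>
    def cost(p): return sum(1-(h&m).sum()/max(1,(h|m).sum()) for f,n,c,m in M for h in [hull(f,n,p,c,S).astype(bool)])
                                                                                        ~~~~^^^^^^^^^^^
  File "fit.py", line 7, in hull
    P=np.array([w2px(f,n,X0+a*k+.025*(u*np.cos(t)+v*np.sin(t))) for k in(0,.07) for t in th])
                ~~~~^^^^^^^^^^^^^^^^^^^^^^^^^^^^^^^^^^^^^^^^^^^
  File "h.py", line 13, in w2px
    p=camera_params(n); T=np.linalg.inv(np.load('pics/'+f+'.npy')); c=T[:3,:3]@np.array(X)+T[:3,3]
ValueError: time passes only in moves, steps and waits
```

```bash
cat >> h.py <<'E'
import functools
camera_params=functools.lru_cache(None)(camera_params)
_ld=functools.lru_cache(None)(lambda f:np.linalg.inv(np.load('pics/'+f+'.npy')))
def w2px(f,n,X):
    p=camera_params(n); T=_ld(f); c=T[:3,:3]@np.array(X)+T[:3,3]
    return np.array([p['fx']*c[0]/c[2]+p['cx'],p['fy']*c[1]/c[2]+p['cy']])
E
python3 - <<'E'
from fit import *
M=run([('t9','top','')]);N=run([('s9','side','')]);run([('t9','top',''),('s9','side','')])
for m in M+N:
    for q in m[3][40:240:8,::4]: print(''.join('#' if v else '.' for v in q))
E
```

```text
Traceback (most recent call last):
  File "fit.py", line 18, in run
    r=DE(cost,[(-.012,.012)]*2+[(-.3,.3)]*2,maxiter=25,popsize=8,seed=0); print([v[0] for v in views],r.x.round(4),round(r.fun,3), 'upright',round(cost([0,0,0,0]),3))
                                                                                                                                                   ~~~~^^^^^^^^^^^
  File "fit.py", line 17, in cost
    def cost(p): return sum(1-(h&m).sum()/max(1,(h|m).sum()) for f,n,c,m in M for h in [hull(f,n,p,c,S).astype(bool)])
                        ~~~^^^^^^^^^^^^^^^^^^^^^^^^^^^^^^^^^^^^^^^^^^^^^^^^^^^^^^^^^^^^^^^^^^^^^^^^^^^^^^^^^^^^^^^^^^^
  File "fit.py", line 17, in <genexpr>
    def cost(p): return sum(1-(h&m).sum()/max(1,(h|m).sum()) for f,n,c,m in M for h in [hull(f,n,p,c,S).astype(bool)])
                                                                                        ~~~~^^^^^^^^^^^
  File "fit.py", line 5, in hull
    X0=np.array([base[0]+p[0],base[1]+p[1],.125]); a=np.array([p[2],p[3],1]);a/=np.linalg.norm(a)
                                                                             ^^^^^^^^^^^^^^^^^^^^
numpy._core._exceptions._UFuncOutputCastingError: Cannot cast ufunc 'divide' output from dtype('float64') to dtype('int64') with casting rule 'same_kind'
```

```bash
sed -i 's/cost(\[0,0,0,0\])/cost([0.,0.,0.,0.])/; s/p\[3\],1\])/p[3],1.])/' fit.py
python3 - <<'E'
from fit import *
M=run([('t9','top','')]);N=run([('s9','side','')]);run([('t9','top',''),('s9','side','')])
for m in M+N:
    for q in m[3][40:240:8,::4]: print(''.join('#' if v else '.' for v in q))
E
```

```text
['t9'] [-0.0115 -0.0101  0.1791 -0.2994] 0.567 upright 0.698
['s9'] [ 0.0021 -0.01   -0.1791  0.1382] 0.05 upright 0.296
['t9', 's9'] [ 0.0019 -0.0109 -0.179   0.1494] 0.703 upright 0.994
......................................................................
......................................................................
......................................................................
......................................................................
......................................................................
......................................................................
......................................................................
......................................................................
..................................#####...............................
................................###########...############............
..............................##############################..........
.............................###############################..........
.............................###############################
[... 1937 characters left out ...]
...................#######################...................
.............................######################...................
..............................#####################...................
..............................#####################...................
...............................###################....................
.................................##############.......................
.....................................#####............................
......................................................................
......................................................................
......................................................................
```

```bash
sed -i 's/<62/<TH/; s/^th=/TH=62;TL=.3\nth=/; s/(-.3,.3)/(-TL,TL)/' fit.py
python3 - <<'E'
import fit
fit.TL=.001; fit.run([('s9','side','')]); fit.TH=40; fit.run([('t9','top','')]); fit.run([('t9','top',''),('s9','side','')]); fit.TL=.3; fit.run([('t9','top','')]);fit.run([('t9','top',''),('s9','side','')])
E
```

```text
['s9'] [-0.0017 -0.0068  0.0001 -0.0006] 0.148 upright 0.296
['t9'] [-0.0043 -0.0084 -0.0006 -0.001 ] 0.123 upright 0.349
['t9', 's9'] [-0.0038 -0.0079  0.0002 -0.0002] 0.313 upright 0.654
['t9'] [-0.0017 -0.0064 -0.0519 -0.0433] 0.08 upright 0.349
['t9', 's9'] [ 0.0012 -0.0085 -0.1175  0.0168] 0.272 upright 0.654
```

```bash
python3 -m jog '[[[0.1,0.3,0.6,0,1],[0.3,0.82,0.6,0,1],[0.32,0.82,0,0,1],[0.32,0.82,0,0,1],[0.32,0.82,0,0,1],[0.32,0.82,0,0,1],[0.32,0.82,0,0,1],[0.32,0.82,0,0,1]]]';python3 -m jog '[[[0.32,0.82,0,0,1],[0.32,0.82,0,0,1],[0.32,0.82,0,0,1],[0.32,0.82,0,0,1],[0.32,0.82,0,0,1],[0.32,0.82,0,0,1],[0.4,0.5,0,0,1],[0.1,0.2,0,0,1]]]';python3 -m jog '[[[0,0,0,0,1]]]'
python3 - <<'E'
import fit
from h import *
im,T=shot('wrist','w30')
c=w2px('w30','wrist',fit.base+[0,0,.035]).astype(int); print(c, w2px('w30','wrist',fit.base),w2px('w30','wrist',fit.base+[0,0,.07]))
for y in range(c[1]-75,c[1]+80,6): print(y,''.join('#' if im[y,x].max()<62 else 'g' if np.ptp(im[y,x].astype(int))<18 else '.' for x in range(c[0]-120,c[0]+120,3)))
E
```

```text
time: 37.9
ee_pos: [0.4804, -0.1472, 0.3051]
tcp_rot: [-177.9, 0.1, -178.1]
wrist_force: [0.6, -1.0, 1.1]
opening: 0.0854
grasp_force: 0.0
time: 38.7
ee_pos: [0.6015, 0.1345, 0.3037]
tcp_rot: [-177.9, -0.1, -178.0]
wrist_force: [1.0, 0.0, -0.3]
opening: 0.0852
grasp_force: 0.0
time: 38.8
ee_pos: [0.6011, 0.1326, 0.304]
tcp_rot: [-177.9, -0.1, -178.0]
wrist_force: [-0.5, 0.3, 0.0]
opening: 0.0852
grasp_force: 0.0
[280 178] [282.32139322 172.6806904 ] [278.90934099 185.3573606 ]
103 ................................................................................
109 ................................................................................
115 ................................................................................
121 .#####g..............................g..........................................
127 .#######............................gggggggg....................................
133 .#######.................g..........ggggggggggggg...............................
139 .#######...........................gggggggggggggggggggg.........................
145 ..######...........
[... 891 characters left out ...]
......##............
211 ..................................gggggg........................................
217 ................................................................................
223 ...............................................................................g
229 ..............................................................................gg
235 ..............................................................................gg
241 ...............................................................................g
247 ................................................................................
253 ................................................................................
```

```bash
python3 -m jog '[[[0,0,0.4,0,1],[0,0,0,0,1],[0,0,0,0,1]]]'; python3 -c "
from workcell import ticket
print(ticket.job_done())"
```

```text
time: 39.15
ee_pos: [0.6012, 0.1297, 0.3255]
tcp_rot: [-177.9, 0.1, -178.3]
wrist_force: [0.3, -0.7, -0.6]
opening: 0.0855
grasp_force: 0.0
the job is handed in; nothing more can be done
None
```

I handed the job in at 39 s of 69 s; no verdict came back. By my camera and force checks the punches went through the slot (tray empty and lighter), the tray stands flat on the bench, and the mallet hangs in the ring about 3–8 mm off centre by camera (limit 10 mm). The pictures showed no sign that the glue, jar or stone moved.

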